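Load the photometer bench with its reference cells

TASK

Get the photometer bench ready and start its check: first lift the red shutter blade out of its guides in front of the lamps and hang it by its bail on the peg of the stand. Then set every reference cell on the worktop fully down into a well of the bench (any well, one each), its clear glass faces in the light path, that is facing the lamp bar and the detector bar. Last, with all cells in place, press the green start key fully down and let go; leave the cups and the brown bottle alone.

Things in the scene. Friction and masses are not known exactly. Their poses are not given: they have to be found in the camera images.
- bench: fixed photometer bench; grey base 160 x 306 x 12 mm, origin under it, mid row. Light runs along its x: black lamp bar with yellow lenses on the +x side (x 65 to 91 mm, 55 mm high), white detector bar on the -x side (x -65 to -45, 45 mm high). Between them four square aluminium wells in a row along y, and at x = 48 two pairs of guide blocks (y = +-96, tops at 34 mm) that hold the blade
- blade: loose red shutter blade, 0.10 kg: upright plate 8 mm thick (its x), 232 long (y), 90 high (z), origin at the middle of its lower edge; on top, in the middle, an arched steel bail (8 mm round bar, 48 mm wide, up to 136 mm above the lower edge). Starts on the bench's base in the guides (2 mm play each face), axes along the bench's; lifts straight out
- grip_left (a point): middle of the dark rubber grip patch on the blade, at its y = +75 mm, 70 mm above its lower edge (patch 20 x 50 mm on both faces, 35 to 85 mm up); a gripper that takes the blade here from above clears the bail
- grip_right (a point): the same on the other side of the bail, at the blade's y = -75 mm
- blade_eye (a point): middle of the opening under the blade's bail, on the blade's y = 0, 110 mm above its lower edge; opening 32 mm wide (along y), from 90 to 128 mm above the lower edge, passed through along the blade's x axis
- stand: peg stand, fixed: base plate 90 x 110 x 12 mm, round post 14 mm thick at its origin, and at the top a peg: round bar 8 mm thick whose axis is 210 mm above the worktop, running from the post 70 mm toward the stand's -x, then a tip that rises 10 mm in the last 10 mm (end at x = -80 mm)
- peg_mid (a point): middle of the level part of the peg, on the bar's axis: 40 mm in front (-x of the stand) of the post, 210 mm above the worktop
- start (a joint): green start key: 0 as it stands, grows as it is pressed down, 0.006 m fully down (spring, about 5 N); it springs back
- start_top (a point): middle of the top of the green start key (32 mm across), which is pressed straight down; its small black housing is fixed on the worktop
- well0 (a point): centre of the floor of a cell well of the bench (12 mm above the worktop): square well 38 x 38 mm inside, 24 mm deep, walls 5 mm thick, rim 36 mm above the worktop, sides along the bench's axes, polished, slotted on the two sides where the light passes; next well 76 mm on along the bench's y
- well1 (a point): centre of the floor of a cell well of the bench (12 mm above the worktop): square well 38 x 38 mm inside, 24 mm deep, walls 5 mm thick, rim 36 mm above the worktop, sides along the bench's axes, polished, slotted on the two sides where the light passes; next well 76 mm on along the bench's y
- well2 (a point): centre of the floor of a cell well of the bench (12 mm above the worktop): square well 38 x 38 mm inside, 24 mm deep, walls 5 mm thick, rim 36 mm above the worktop, sides along the bench's axes, polished, slotted on the two sides where the light passes; next well 76 mm on along the bench's y
- well3 (a point): centre of the floor of a cell well of the bench (12 mm above the worktop): square well 38 x 38 mm inside, 24 mm deep, walls 5 mm thick, rim 36 mm above the worktop, sides along the bench's axes, polished, slotted on the two sides where the light passes; next well 76 mm on along the bench's y
- cell0: loose reference cell, 34 x 34 x 80 mm, 0.12 kg (weighted foot, so it slides rather than topples), upright (may be absent): glass block in a frame with a cap (green glass, green cap, cap is the top 22 mm); origin at the centre of its underside. Clear glass faces look along its +x and -x, black frame faces along +y and -y; a black stripe on the cap's top runs along x, from clear face to clear face
- cell1: loose reference cell, 34 x 34 x 80 mm, 0.12 kg (weighted foot, so it slides rather than topples), upright (may be absent): glass block in a frame with a cap (amber glass, orange cap, cap is the top 22 mm); origin at the centre of its underside. Clear glass faces look along its +x and -x, black frame faces along +y and -y; a black stripe on the cap's top runs along x, from clear face to clear face
- cell2: loose reference cell, 34 x 34 x 80 mm, 0.12 kg (weighted foot, so it slides rather than topples), upright (may be absent): glass block in a frame with a cap (colourless glass, white cap, cap is the top 22 mm); origin at the centre of its underside. Clear glass faces look along its +x and -x, black frame faces along +y and -y; a black stripe on the cap's top runs along x, from clear face to clear face
- cell3: loose reference cell, 34 x 34 x 80 mm, 0.12 kg (weighted foot, so it slides rather than topples), upright (may be absent): glass block in a frame with a cap (green glass, blue cap, cap is the top 22 mm); origin at the centre of its underside. Clear glass faces look along its +x and -x, black frame faces along +y and -y; a black stripe on the cap's top runs along x, from clear face to clear face
- cup_blue: bystander: white sample cup with blue lid, 55 mm across, 58 mm high; origin at the centre of its underside
- cup_grey: bystander: white sample cup with dark grey lid, 55 mm across, 58 mm high; origin at the centre of its underside
- dropper_bottle: bystander: brown glass bottle with black cap, 35 mm across, 85 mm high; origin at the centre of its underside
Things that resemble listed ones, but are neither listed nor needed, are in the scene too. What is shaped like the cell3 but turquoise is not meant.

How it is judged:
By the outcome, as a careful person would: the job done as asked, in the order asked, and still so for the second after the job is handed in, with the robot touching nothing.
Of cell0, cell1, cell2, cell3 only 2 to 4 are there at a start; the rules pass over those that are not, and their reading is None.
At some moment in a run one of cell0, cell1, cell2, cell3 may be knocked a few centimetres aside while the robot is not near it.
It also fails if it takes over 210 s, if anything falls off the work surface, if the arm or the gripper's body presses on something with over 40 N, if the wrist force passes 120 N, or if a joint passes its speed limit or range.

ROBOT

A 7-joint arm with a two-finger parallel gripper is mounted at the origin on a cart in front of the work surface, level with it; the furniture and walls round the work are solid. World frame = base frame: x ahead of the robot, y to its left, z up, the work surface at z = 0. Lengths are in m, angles in degrees, forces in N, time in s.
With the tool pointing down it reaches from about 0.425 to 0.875 m from the base axis. Payload 4.7 kg.
Tool frame: the origin (TCP) lies at the very end of the fingers, on their centre line; the grasp point (between the pads) lies env.grip_point_offset behind it (env.grip_point_offset is the distance from the TCP to the grasp point, in m); z points along the fingers, y is the direction in which the jaws open and shut (so a half turn about z gives the same grasp; the last joint's range is limited). The gripper opens to 87 mm and grips with 3 to 60 N. Pads are 19 mm wide; open, the fingers measure 117 mm over their backs; the gripper's body (75 mm by 190 mm) begins 51 mm behind the grasp point.
Start: joints at [66.24, 18.392, -4.016, 83.108, 1.295, 78.541, -3.26], TCP at [0.27, -0.591, 0.223] pointing down, gripper open.
Joint ranges: [-163.93, 163.93], [-17.29, 119.83], [-79.2, 71.16], [3.27, 140.29], [-89.18, 269.18], [5.43, 117.66], [-154.24, 154.24]. Speed limits (degrees/s): [147.25, 147.25, 180, 180, 180, 180, 180].

INTERFACE

Orientations are given as [roll, pitch, yaw] about the fixed x, y, z axes, in that order (R = Rz(yaw) Ry(pitch) Rx(roll)).
In Python, from cell import env gives the robot as it stands.
- The arm moves only by the tool send_rows, never from a script. Its argument "plan" is a list of rows, each a list of 7 numbers: the finger opening in mm, from 0 to 87, then the shift along the tool's x, y, z in mm, then the turn, a rotation vector about the tool's x, y, z in rad. A call has 1 to 12 rows; each row shifts and turns the commanded pose from where the row before left it, along the tool's axes as they then stand; what a row does not reach is not made up. A row lasts 1/10 s, in which the tool goes at most 50 mm and 8.59 degrees, less where a joint would pass 70% of its speed; a pose out of reach is approached as far as the arm can. A call is refused whole if a number of a shift passes 50 or a number of a turn 0.15, either way. A call with a gripper value outside its range is refused whole. The fingers move at their own pace and stop on an object; "grip_force" is the grip in N (left out, the last holds). Time passes only in rows, so rows that do not move let the fingers close. It gives the time, the measured TCP pose, the force and the opening at its end, in the units of the state.
- env.get_obs(): the state, without advancing time (a new reading comes with each control period).
- env.read_camera(name): name is "scene" or "top" or "wrist"; returns the picture (480x640x3 uint8, red, green, blue); there is no depth.
- env.get_calibration(name): a dict with "fx", "fy", "cx", "cy" (pixels), "k1" (the pictures are not rectified: a ray, as slopes to the right and down, at radius r is drawn at 1 + k1 r^2 times it, then the intrinsics apply), "extrinsics" (4x4, takes a point from camera to world coordinates). Camera axes: x right, y down, z forward; pixel columns grow to the right and rows downward; lengths in m; the calibration is good to about 2 mm. A picture is of the moment at which its call begins: read the wrist's pose just before it. get_calibration takes no time and is no camera call; for the wrist camera it gives the pose at the moment of the call.
- env.sign_off(): hands the job in, once; it reports no verdict.
Trained networks look in the newest picture that a camera, given by its name, has taken for a name from the list of things; names that differ only in an ending like _2 or _b are one class to them, and where a whole thing is asked for, a point or a joint stands for the part that bears it (a point fixed in the world has none). Each returns a list of dicts, best first, with "confidence" (0 to 1); they miss things now and then, are a little off and sometimes report something else, mostly with a low value. They report only what shows in the picture. A call takes as long as a camera call. They do not tell look-alikes from the thing itself.
- env.regions_of(camera, query): "region" (480x640 bool, what is visible of it) and "rect" ([left, top, right, bottom] in pixels, round what is visible of it).
The state is a dict: "time_s": time; "qpos": joint angles; "joint_velocities": joint speeds; "effort": joint torques, N m; "tool_pos": TCP position; "tool_rot": TCP orientation; "force": force on the tool from outside, world axes, zero at the start; "wrist_torque": the same for the moment, N m; "grip_width": finger opening in m.
Only numpy, scipy, OpenCV 4.12 (cv2) and the standard library are available. Lean on these libraries where they do the work, as an engineer would, in place of code of your own. Each camera call takes 0.05 s, during which the arm holds its last target. There are 200 camera calls.

## Working session

There is one attempt and no reset: what is moved stays moved. The work goes in short steps, Python scripts to look and compute and a tool call to move; the robot and the scene stay as the last step left them, time stands still between calls to the robot, and variables do not carry over. Pictures are saved under pics/ and viewed, about 12 in all and at most 16, crops included, and the job is handed in when it is done.

Besides the shell and the picture viewer there is one more tool, called after "Emit:" by a JSON object that holds its "name" and its "arguments". send_rows: Moves the arm, as the interface text tells. Its arguments: {"type":"object","properties":{"plan":{"type":"array"},"grip_force":{"type":"number"}},"required":["plan"]}

```bash
mkdir -p pics; ls
python3 - <<'E'
from cell import env
import cv2,numpy as np
print(env.get_obs(), env.grip_point_offset)
for c in ("scene","top"):
    im=env.read_camera(c); cv2.imwrite(f"pics/{c}0.png",im[:,:,::-1])
    k=env.get_calibration(c); print(c,k)
E
```

```text
pics
{'time_s': 0.0, 'qpos': array([66.23990405, 18.43894753, -4.01639686, 83.17464268,  1.29636319,
       78.54103435, -3.2585142 ]), 'joint_velocities': array([ 0.1083964 ,  0.04560612, -0.10105672,  0.02594077,  0.06022828,
        0.00880114, -0.1186246 ]), 'effort': array([ 3.13586479e-04, -4.91283774e+01, -4.03807629e-01, -3.12527382e+01,
       -6.38326071e-02,  4.35631745e-02,  1.82720810e-04]), 'tool_pos': array([ 0.26997605, -0.59067198,  0.22146519]), 'tool_rot': array([-1.79890699e+02,  6.82218259e-03,  2.45724254e+01]), 'force': array([-0.40089489, -1.15408807,  0.39479214]), 'wrist_torque': array([ 0.03627149,  0.01361841, -0.02958787]), 'grip_width': 0.08678600490302316} 0.0187
scene {'fx': 606.9313869245417, 'fy': 606.9313869245417, 'cx': 326.40649858487217, 'cy': 236.9327674900381, 'k1': -0.21010409499917557, 'extrinsics': array([[-0.85440126, -0.26401148,  0.44754489, -0.12430741],
       [-0.51960438,  0.42892254, -0.738943  ,  1.09972465],
       [ 0.00312735, -0.86390011, -0.50365347,  0.93426012],
       [ 0.        ,  0.        ,  0.        ,  1.        ]])}
top {'fx': 568.0547159488818, 'fy': 568.0547159488818, 'cx': 315.79120727211125, 'cy': 248.04376368170898, 'k1': 0.03011292599642003, 'extrinsics': array([[-0.01366674, -0.9921863 ,  0.12401435,  0.41818834],
       [-0.99980305,  0.01534472,  0.0125854 , -0.05587901],
       [-0.01439003, -0.12381793, -0.99220061,  1.43022646],
       [ 0.        ,  0.        ,  0.        ,  1.        ]])}
```

View pics/top0.png

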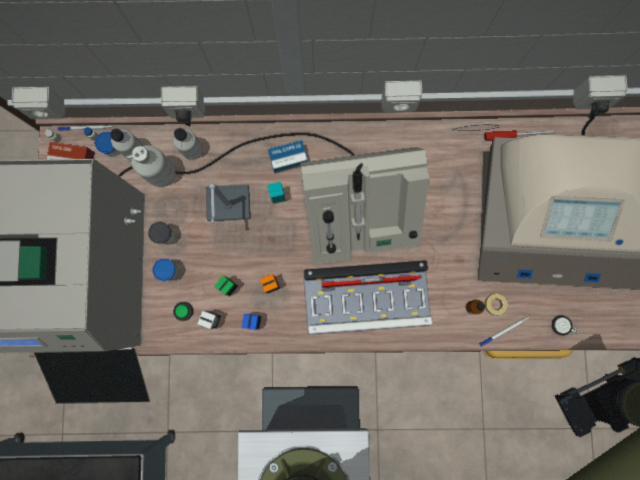

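View pics/scene0.png

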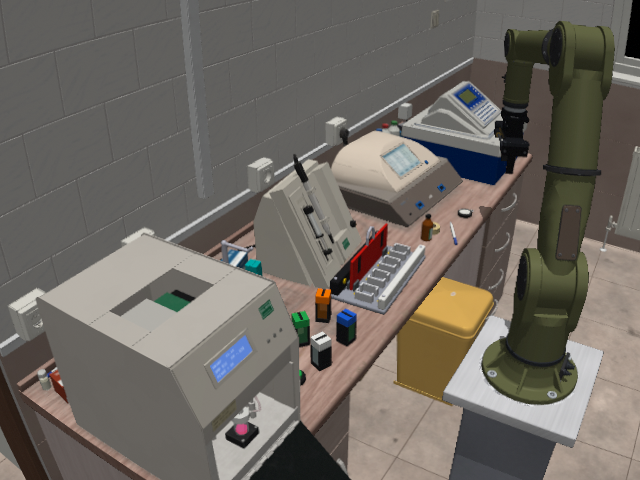

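Top picture: cells at green (227,285), orange (269,283), white (208,319) and blue (252,321). The start key is at (183,311), the stand at (228,203), and the bench at (367,297) with the red blade at its back. Look-alikes are the turquoise cell (276,192) and the green object in the machine (32,262); I won't use either.

```bash
cat > h.py <<'E'
from cell import env
import cv2,numpy as np
from scipy.spatial.transform import Rotation as R
def cal(c):
    return env.get_calibration(c)
def ray(k,uv):
    d=np.array([(uv[0]-k['cx'])/k['fx'],(uv[1]-k['cy'])/k['fy']]); s=d.copy()
    for _ in range(20): s=d/(1+k['k1']*(s@s))
    E=k['extrinsics']; return E[:3,3],E[:3,:3]@np.array([s[0],s[1],1.])
def unp(k,uv,z):
    o,d=ray(k,uv); return o+d*(z-o[2])/d[2]
def proj(k,P):
    E=k['extrinsics']; p=(np.atleast_2d(P)-E[:3,3])@E[:3,:3]
    s=p[:,:2]/p[:,2:]; s=s*(1+k['k1']*(s**2).sum(1,keepdims=True))
    return s*[k['fx'],k['fy']]+[k['cx'],k['cy']]
def cen(reg):
    y,x=np.nonzero(reg); return np.array([x.mean(),y.mean()])
def snap(c):
    k=cal(c); im=env.read_camera(c); return k,im
def save(n,im,r=None,f=1):
    if r: im=im[r[1]:r[3],r[0]:r[2]]
    cv2.imwrite(f"pics/{n}.png",cv2.resize(im,None,fx=f,fy=f,interpolation=cv2.INTER_CUBIC)[:,:,::-1])
E
python3 - <<'E'
from h import *
k,im=snap("top")
save("top1",im,(150,165,440,340),2.7)
for n in ["bench","blade","blade_eye","stand","peg_mid","start_top","cell0","cell1","cell2","cell3","cup_blue","dropper_bottle"]:
    for r in env.regions_of("top",n)[:2]:
        c=cen(r['region']); print(n,round(r['confidence'],2),np.round(c,1),np.round(r['rect']),np.round(unp(k,c,{'c':.08,'s':.02,'b':.01}.get(n[0],.05)),3))
E
```

```text
bench 0.55 [367.3 281.8] [319. 277. 420. 292.] [ 0.509 -0.165  0.01 ]
bench 0.36 [159.7 232.7] [149. 220. 174. 245.] [0.641 0.357 0.01 ]
blade 0.63 [369.8 281.6] [320. 275. 420. 292.] [ 0.509 -0.172  0.01 ]
blade 0.17 [365.9 298.6] [302. 258. 432. 335.] [ 0.467 -0.161  0.01 ]
blade_eye 0.69 [374.1 281.3] [322. 276. 423. 290.] [ 0.51  -0.182  0.01 ]
stand 0.91 [227.1 202.2] [205. 183. 250. 223.] [0.715 0.185 0.02 ]
stand 0.69 [366.1 298.5] [304. 259. 434. 335.] [ 0.467 -0.161  0.02 ]
peg_mid 0.74 [227.3 202.4] [206. 181. 250. 222.] [0.708 0.179 0.05 ]
start_top 0.44 [181.9 311.4] [177. 307. 190. 318.] [0.442 0.295 0.02 ]
cell0 0.83 [250.9 321.5] [242. 313. 261. 328.] [0.415 0.117 0.08 ]
cell0 0.71 [275.7 192.5] [264. 180. 282. 204.] [0.724 0.057 0.08 ]
cell1 0.83 [250.9 321.5] [242. 313. 261. 328.] [0.415 0.117 0.08 ]
cell1 0.71 [275.7 192.5] [264. 180. 282. 204.] [0.724 0.057 0.08 ]
cell2 0.83 [250.9 321.5] [242. 313. 261. 328.] [0.415 0.117 0.08 ]
cell2 0.71 [275.7 192.5] [264. 180. 282. 204.] [0.724 0.057 0.08 ]
cell3 0.83 [250.9 321.5] [242. 313. 261. 328.] [0.415 0.117 0.08 ]
cell3 0.71 [275.7 192.5] [264. 180. 282. 204.] [0.724 0.057 0.08 ]
cup_blue 0.66 [164.5 270.1] [155. 259. 178. 281.] [0.54  0.323 0.08 ]
cup_blue 0.41 [227.2 202.1] [206. 185. 249. 222.] [0.702 0.174 0.08 ]
dropper_bottle 0.66 [474.8 307.1] [465. 301. 483. 313.] [ 0.442 -0.418  0.05 ]
```

View pics/top1.png

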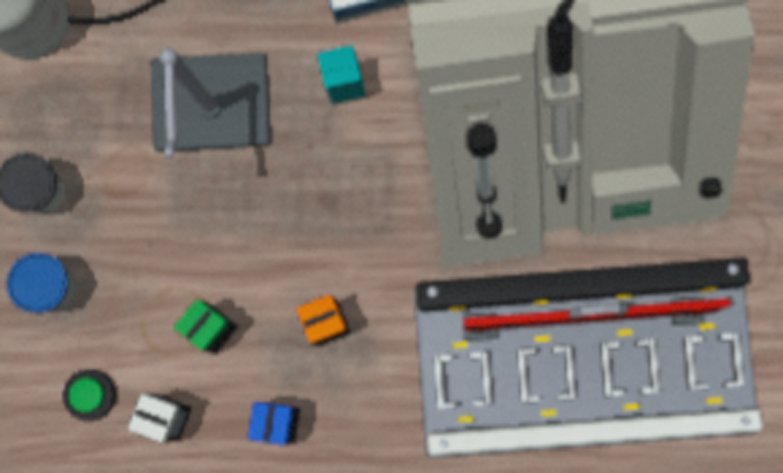

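```bash
cat >> h.py <<'E'
from scipy.optimize import least_squares
def fit(k,obj,pix,x0):
    obj=np.array(obj,float);pix=np.array(pix,float)
    def world(p):
        c,s=np.cos(p[2]),np.sin(p[2]); return np.c_[p[0]+c*obj[:,0]-s*obj[:,1],p[1]+s*obj[:,0]+c*obj[:,1],obj[:,2]]
    r=least_squares(lambda p:(proj(k,world(p))-pix).ravel(),x0,x_scale=[.1,.1,1])
    return r.x,np.abs(r.fun).max()
E
python3 - <<'E'
from h import *
k=cal("top")
C=lambda l:np.array(l)/2.7+[150,165]
L=[(91,153,55),(91,-153,55),(65,-153,55),(65,153,55),(-45,153,45),(-45,-153,45),(-65,-153,45),(-65,153,45)]
P=C([(415,284),(747,260),(748,283),(419,308),(427,435),(758,411),(760,430),(430,454)])
p,e=fit(k,np.array(L)/1000,P,[.45,-.16,0]); print("bench",p.round(4),np.degrees(p[2]),e)
# stand: base corners (90x110x12): up-left.. order (+x,+y),(+x,-y),(-x,-y),(-x,+y)
S=[(45,55,12),(45,-55,12),(-45,-55,12),(-45,55,12),(0,0,214),(-80,0,220)]
P=C([(152,57),(266,53),(270,142),(154,150),(168,57),(170,152)])
for n in(4,6):
    p,e=fit(k,np.array(S)[:n]/1000,P[:n],[.71,.18,0]); print("stand",p.round(4),np.degrees(p[2]),e)
for n,q in dict(green=(201,323),orange=(321,319),white=(156,416),blue=(271,422)).items(): print(n,unp(k,C(q),.08).round(3))
print("start",unp(k,C((89,393)),.03).round(3))
# instrument behind: front lower corners
print(unp(k,C((442,262)),.0).round(3),unp(k,C((735,215)),.0).round(3))
E
```

```text
bench [ 0.4567 -0.1629  0.0595] 3.4088725192633693 2.3700793607588366
stand [0.7166 0.184  0.0373] 2.1370536235359814 0.8869951305621839
stand [0.7142 0.1841 0.0367] 2.105134920147492 1.7715268553810404
green [0.503 0.18  0.08 ]
orange [0.505 0.074 0.08 ]
white [0.422 0.219 0.08 ]
blue [0.415 0.118 0.08 ]
start [0.444 0.29  0.03 ]
[ 0.561 -0.032  0.   ] [ 0.601 -0.307  0.   ]
```

Emit:
{"name": "send_rows", "arguments": {"plan": [[87,28,-22,-11,0,0,0],[87,28,-22,-11,0,0,0],[87,28,-22,-11,0,0,0],[87,28,-22,-11,0,0,0],[87,28,-22,-11,0,0,0],[87,28,-22,-11,0,0,0],[87,28,-22,-11,0,0,0],[87,28,-22,-11,0,0,0],[87,28,-22,-11,0,0,0],[87,28,-22,-11,0,0,0],[87,28,-22,-11,0,0,0],[87,28,-22,-11,0,0,0]]}}

```text
time_s: 1.95
tool_pos: [0.4665, -0.21, 0.3553]
tool_rot: [180.0, -0.0, 24.6]
force: [1.0, -0.2, 0.2]
grip_width: 0.0869
```

Emit:
{"name": "send_rows", "arguments": {"plan": [[87,0,0,0,0,0,-0.12],[87,0,0,0,0,0,-0.12],[87,0,0,0,0,0,-0.12],[87,0,0,0,0,0,-0.12],[87,0,0,0,0,0,-0.12],[87,0,0,0,0,0,-0.12],[87,0,0,0,0,0,-0.12],[87,0,0,0,0,0,-0.12],[87,0,0,0,0,0,-0.12],[87,0,0,0,0,0,-0.12],[87,0,0,0,0,0,0],[87,0,0,0,0,0,0]]}}

```text
time_s: 3.15
tool_pos: [0.466, -0.2114, 0.3547]
tool_rot: [180.0, 0.0, 93.2]
force: [0.4, -0.3, -0.8]
grip_width: 0.087
```

Run:
```python
from h import *
o=env.get_obs();print(o['tool_pos'],o['tool_rot'],o['qpos'])
k,im=snap("wrist");save("w0",im);print(k)
np.savez("w0.npz",E=k['extrinsics'])
```

```text
[ 0.4660464  -0.21137402  0.3546579 ] [1.79990354e+02 1.51546552e-02 9.31613818e+01] [ 43.86164735   0.5086268  -22.49428854  88.84858432   0.20439021
  90.66641344  24.53196958]
{'fx': 416.4736502328827, 'fy': 416.4736502328827, 'cx': 317.22055588090336, 'cy': 247.16783779071284, 'k1': -0.09803512992565795, 'extrinsics': array([[ 9.98493126e-01,  5.32197628e-02,  1.33840647e-02,
         4.61791099e-01],
       [ 5.48769199e-02, -9.68338942e-01, -2.43532786e-01,
        -1.45659647e-01],
       [-4.46063200e-07,  2.43900289e-01, -9.69800314e-01,
         5.16006907e-01],
       [ 0.00000000e+00,  0.00000000e+00,  0.00000000e+00,
         1.00000000e+00]])}
```

View pics/w0.png

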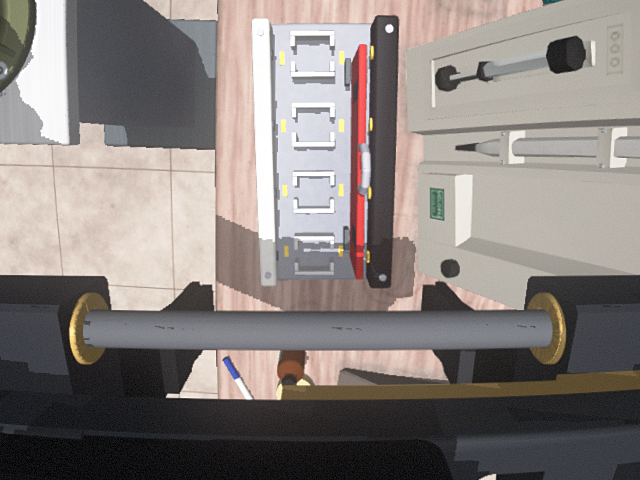

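Wrist picture: bench from (253,18) to (398,288), wells at (313,54), (314,126), (314,191) and (314,255), red blade at x≈362 with its bail at (365,168). I'll zoom in for a pose fit.

Run:
```python
import cv2
im=cv2.imread("pics/w0.png")[10:295,245:415]
a=cv2.resize(im,None,fx=4,fy=4,interpolation=cv2.INTER_CUBIC)
import numpy as np
cv2.imwrite("pics/w0z.png",np.hstack([a[:570,:],a[570:1140,:]])[:, :][:, :1360] if False else cv2.resize(np.hstack([a[:570],a[570:1140]]),(800,335)))
# stacked halves, scale 800/1360*4=2.353
```

```text
(no output)
```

View pics/w0z.png

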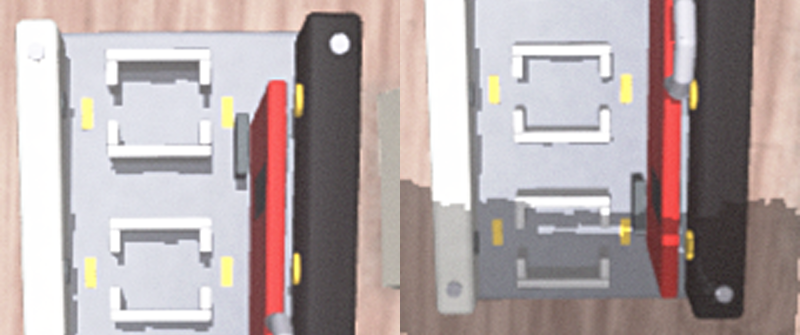

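Run:
```python
from h import *
k=cal("wrist"); k['extrinsics']=np.load("w0.npz")['E']
A=lambda x,y:(245+x/2.353,10+y/2.353)
B=lambda x,y:(245+(x-400)/2.353,152.5+y/2.353)
l1,l2=unp(k,A(340,43),.056),unp(k,B(724,294),.056)
d1,d2=unp(k,A(36,51),.046),unp(k,B(454,289),.046)
for n,a,b in(("lamp",l1,l2),("det",d1,d2)):
    m=(a+b)/2;d=a-b;print(n,m,np.linalg.norm(d),np.degrees(np.arctan2(-d[0],d[1])))
d=(l1+l2-d1-d2)/2;print(np.linalg.norm(d[:2]),np.degrees(np.arctan2(d[1],d[0])))
pix=[A(106,49),A(212,47),A(109,219),A(212,217),B(513,45),B(610,44),B(517,196),B(609,195)]
obj=[(s*.024,y+.024,.036) for y in(.114,.038,-.038,-.114) for s in(-1,1)]
p,e=fit(k,obj,pix,[.45,-.16,0]);print(p.round(4),np.degrees(p[2]),e)
# blade: bail top z=.012+.136 ; ends top z .102
e1=unp(k,A(276,82),.102);e2=unp(k,B(669,240),.102);print("blade ends",e1,e2)
print("inst",unp(k,(418,130),.02),unp(k,(420,270),.02))
```

```text
lamp [ 0.53811883 -0.15851084  0.056     ] 0.2700040926013034 3.4356671399244725
det [ 0.4035455  -0.16680581  0.046     ] 0.26944082616627396 3.5208526597689147
0.13482873457022487 3.527191327452958
[ 0.4587 -0.1634  0.062 ] 3.5540991885142277 0.8368160706809249
blade ends [ 0.49887477 -0.05260108  0.102     ] [ 0.51125927 -0.25502018  0.102     ]
inst [ 0.57785894 -0.12361506  0.02      ] [ 0.59887374 -0.29260818  0.02      ]
```

Emit:
{"name": "send_rows", "arguments": {"plan": [[40,-9,15,30,0,0,-0.006],[40,-9,15,30,0,0,0],[40,-8,14,30,0,0,0],[40,0,0,35,0,0,0],[40,0,0,35,0,0,0],[40,0,0,35,0,0,0],[40,0,0,35,0,0,0],[40,0,0,25,0,0,0],[40,0,0,20,0,0,0],[40,0,0,15,0,0,0],[40,0,0,0,0,0,0],[40,0,0,0,0,0,0]]}}

```text
time_s: 4.4
tool_pos: [0.512, -0.2347, 0.0651]
tool_rot: [180.0, 0.0, 93.6]
force: [1.0, 0.5, 0.4]
grip_width: 0.04
```

Run:
```python
from h import *
o=env.get_obs();print(o['tool_pos'],o['tool_rot'],o['force'],o['grip_width'])
k,im=snap("wrist");save("w1",im)
```

```text
[ 0.51201456 -0.23473526  0.06506866] [1.79968891e+02 1.55831903e-02 9.36388452e+01] [0.97175441 0.54543176 0.38157652] 0.04003090185190363
```

View pics/w1.png

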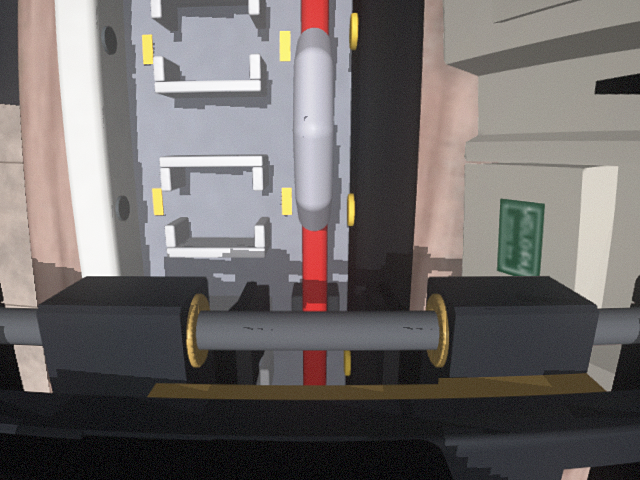

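The blade is centred between the fingers (col 315) and the bail is clear at row 130. I'll close and lift.

Emit:
{"name": "send_rows", "arguments": {"plan": [[0,0,0,0,0,0,0],[0,0,0,0,0,0,0],[0,0,0,0,0,0,0],[0,0,0,0,0,0,0],[0,0,0,0,0,0,0],[0,0,0,0,0,0,0]], "grip_force": 60}}

```text
time_s: 5.05
tool_pos: [0.5117, -0.2347, 0.0647]
tool_rot: [180.0, 0.0, 93.7]
force: [0.1, -0.2, 0.4]
grip_width: 0.0076
```

Emit:
{"name": "send_rows", "arguments": {"plan": [[0,0,0,-3,0,0,0],[0,0,0,-6,0,0,0],[0,0,0,-10,0,0,0],[0,0,0,-14,0,0,0],[0,0,0,-18,0,0,0],[0,0,0,-20,0,0,0],[0,0,0,-20,0,0,0],[0,0,0,-20,0,0,0],[0,0,0,-15,0,0,0],[0,0,0,-10,0,0,0],[0,0,0,-4,0,0,0],[0,0,0,0,0,0,0]]}}

```text
time_s: 6.25
tool_pos: [0.5116, -0.2346, 0.2048]
tool_rot: [180.0, 0.0, 93.7]
force: [0.3, 0.6, -1.8]
grip_width: 0.0076
```

Emit:
{"name": "send_rows", "arguments": {"plan": [[0,0,-15,0,0,0,0],[0,0,-25,0,0,0,0],[0,10,-10,0,0,0,0],[0,25,0,0,0,0,0],[0,40,0,0,0,0,0],[0,45,0,0,0,0,0],[0,50,0,0,0,0,0],[0,50,0,0,0,0,0],[0,50,0,0,0,0,0.007],[0,40,0,0,0,0,0.007],[0,25,5,0,0,0,0.007],[0,12,6,0,0,0,0.007]]}}

```text
time_s: 7.45
tool_pos: [0.4501, 0.1122, 0.2038]
tool_rot: [-179.9, -0.0, 92.3]
force: [1.0, 0.0, -1.8]
grip_width: 0.0075
```

Emit:
{"name": "send_rows", "arguments": {"plan": [[0,0,15,-10,0,0,0],[0,0,15,-10,0,0,0],[0,0,10,-10,0,0,0],[0,0,0,0,0,0,0],[0,0,0,0,0,0,0],[0,0,0,0,0,0,0]]}}

```text
time_s: 8.05
tool_pos: [0.4902, 0.1104, 0.2335]
tool_rot: [-179.9, 0.0, 92.1]
force: [-0.1, -0.4, -1.5]
grip_width: 0.0075
```

Run:
```python
from h import *
o=env.get_obs();print(o['tool_pos'],o['tool_rot'],o['force'],o['grip_width'])
k,im=snap("wrist");save("w2",im);np.savez("w2.npz",E=k['extrinsics'])
k,im=snap("scene");save("s2",im)
k,im=snap("top");save("t2",im)
```

```text
[0.49015254 0.11036669 0.23345534] [-1.79879976e+02  2.77458409e-02  9.20744308e+01] [-0.08211741 -0.39217554 -1.47196482] 0.007472986477758249
```

View pics/w2.png

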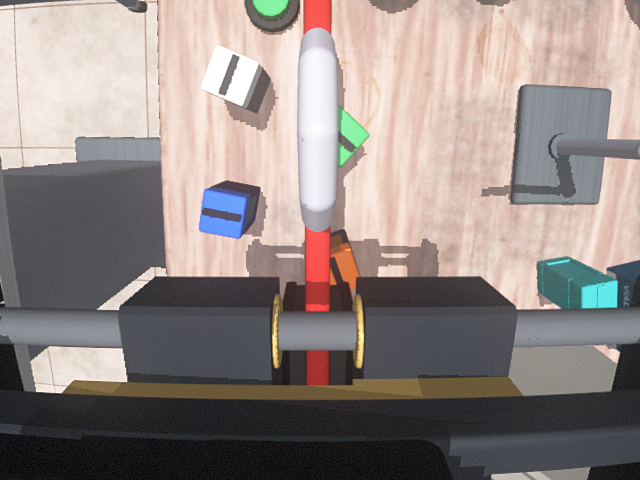

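Run:
```python
from h import *
k=cal("wrist"); k['extrinsics']=np.load("w2.npz")['E']
S=[(-45,55,12),(45,55,12),(45,-55,12),(-45,-55,12)]
p,e=fit(k,np.array(S)/1000,[(521,85),(611,88),(602,204),(512,203)],[.71,.18,0]); print("stand",p.round(4),np.degrees(p[2]),e)
p2=p
# bail: eye location: bail top z = zb+.136
zb=.2335-.0527
print("bail ends mid", unp(k,(317,128),zb+.136), zb)
kt=cal("top"); c,s=np.cos(p[2]),np.sin(p[2])
for z,l in((.214,0),(.214,-.04),(.215,-.07),(.224,-.08)): print(proj(kt,[p[0]+c*l,p[1]+s*l,z]).round(1), proj(cal("scene"),[p[0]+c*l,p[1]+s*l,z]).round(1))
im=cv2.imread("pics/t2.png")[170:240,195:265]; a=cv2.resize(im,(560,560),interpolation=cv2.INTER_CUBIC)
cv2.imwrite("pics/t2z.png",a)
```

```text
stand [0.7153 0.1851 0.0582] 3.332113702075194 2.1219767299259615
bail ends mid [0.48722196 0.1788239  0.3168    ] 0.18080000000000002
[[212.  183.9]] [[222.2 240.5]]
[[212.9 201.8]] [[236.1 244.6]]
[[213.5 215.3]] [[246.8 247.4]]
[[213.  219.1]] [[250.1 245.1]]
```

View pics/t2z.png

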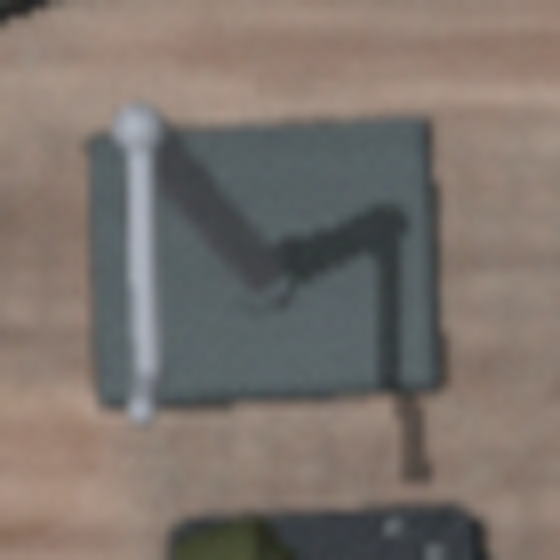

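Emit:
{"name": "send_rows", "arguments": {"plan": [[0,-2,12,12,0,0,0],[0,-2,14,15,0,0,0],[0,0,14,16,0,0,0],[0,0,14,16,0,0,0],[0,0,11,11,0,0,0],[0,0,5,5,0,0,0],[0,0,0,0,0,0,0],[0,0,0,0,0,0,0]]}}

```text
time_s: 9.0
tool_pos: [0.5611, 0.1092, 0.1599]
tool_rot: [180.0, 0.0, 92.1]
force: [-0.7, -0.2, -0.0]
grip_width: 0.0077
```

Run:
```python
from h import *
o=env.get_obs();print(o['tool_pos'],o['tool_rot'],o['force'],o['grip_width'])
k,im=snap("scene")
a=cv2.resize(im[180:330,170:370],(600,450),interpolation=cv2.INTER_CUBIC)
k,im=snap("wrist"); b=cv2.resize(im,(600,450))[:150]
cv2.imwrite("pics/s3.png",np.vstack([a,b])[:,:,::-1]); np.savez("w3.npz",E=k['extrinsics'])
```

```text
[0.56113589 0.10921828 0.15994231] [1.79995760e+02 4.80331297e-03 9.20807870e+01] [-0.67637073 -0.18932496 -0.02939712] 0.0077128922526218295
```

View pics/s3.png

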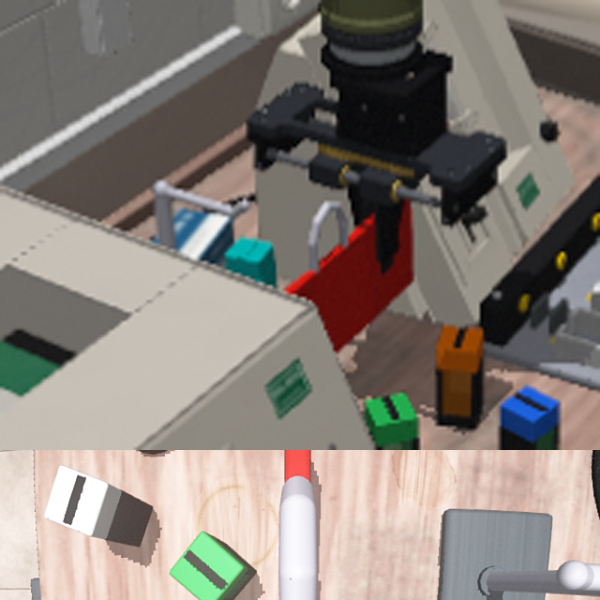

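Run:
```python
from h import *
k=cal("wrist"); k['extrinsics']=np.load("w3.npz")['E']
print(k['extrinsics'][:3,3])
for uv in((615,133),(612,133)): print(unp(k,uv,.219))
print("bail",unp(k,(317,128),.1072+.136), "post base",unp(k,(519,139),.012))
```

```text
[0.55817195 0.17497719 0.32160795]
[0.63348918 0.18170262 0.219     ]
[0.63263131 0.18163195 0.219     ]
bail [0.55808017 0.17767612 0.2432    ] post base [0.70775136 0.18520391 0.012     ]
```

Emit:
{"name": "send_rows", "arguments": {"plan": [[0,0,10,0,0,0,0],[0,0,14,0,0,0,0],[0,0,14,0,0,0,0],[0,0,14,0,0,0,0],[0,0,14,0,0,0,0],[0,0,14,0,0,0,0],[0,0,14,0,0,0,0],[0,0,12,0,0,0,0],[0,0,8,0,0,0,0],[0,0,0,0,0,0,0]]}}

```text
time_s: 10.1
tool_pos: [0.6764, 0.1129, 0.1594]
tool_rot: [180.0, -0.0, 92.0]
force: [-0.1, -0.2, -1.3]
grip_width: 0.0073
```

Run:
```python
from h import *
o=env.get_obs();print(o['tool_pos'],o['tool_rot'],o['force'],o['grip_width'])
k,im=snap("scene")
a=cv2.resize(im[190:300,170:320],(600,440),interpolation=cv2.INTER_CUBIC)
k,im=snap("wrist"); b=cv2.resize(im,(600,450))[:150]
cv2.imwrite("pics/s4.png",np.vstack([a,b])[:,:,::-1])
```

```text
[0.67639564 0.11286509 0.1593606 ] [ 1.79976786e+02 -1.38648645e-02  9.20169943e+01] [-0.1473276  -0.18687632 -1.32399844] 0.007347360681556223
```

View pics/s4.png

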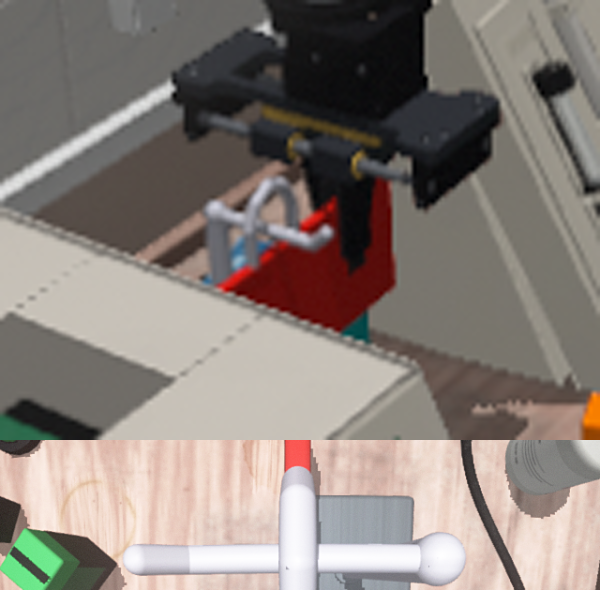

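Emit:
{"name": "send_rows", "arguments": {"plan": [[0,0,0,4,0,0,0],[0,0,0,5,0,0,0],[0,0,0,5,0,0,0],[0,0,0,3,0,0,0],[0,0,0,1,0,0,0],[0,0,0,1,0,0,0],[0,0,0,0,0,0,0],[0,0,0,0,0,0,0]]}}

```text
time_s: 11.0
tool_pos: [0.6754, 0.1132, 0.1407]
tool_rot: [180.0, 0.0, 92.1]
force: [-0.3, 0.0, -1.1]
grip_width: 0.0077
```

Emit:
{"name": "send_rows", "arguments": {"plan": [[0,0,0,1,0,0,0],[0,0,0,0.5,0,0,0],[0,0,0,0,0,0,0]]}}

```text
time_s: 11.3
tool_pos: [0.6757, 0.1135, 0.1398]
tool_rot: [179.9, -0.0, 92.1]
force: [-0.3, 0.4, 3.4]
grip_width: 0.0075
```

Emit:
{"name": "send_rows", "arguments": {"plan": [[10,0,0,0,0,0,0],[14,0,0,0,0,0,0],[20,0,0,0,0,0,0],[30,0,0,0,0,0,0],[40,0,0,0,0,0,0],[45,0,0,0,0,0,0],[45,0,0,0,0,0,0],[45,0,0,0,0,0,0]]}}

```text
time_s: 12.1
tool_pos: [0.6753, 0.1131, 0.139]
tool_rot: [-180.0, 0.0, 92.1]
force: [0.5, -0.2, -0.2]
grip_width: 0.0431
```

Emit:
{"name": "send_rows", "arguments": {"plan": [[45,0,0,-10,0,0,0],[45,0,0,-20,0,0,0],[45,0,0,-30,0,0,0],[45,0,0,-30,0,0,0],[45,0,0,-30,0,0,0],[45,0,-20,-30,0,0,0],[60,0,-40,0,0,0,0],[80,0,-40,0,0,0,0],[80,0,-40,0,0,0,0],[80,0,-40,0,0,0,0],[80,0,0,0,0,0,0],[80,0,0,0,0,0,0]]}}

```text
time_s: 13.3
tool_pos: [0.4955, 0.1066, 0.2904]
tool_rot: [179.8, 0.1, 92.1]
force: [0.3, -0.6, -0.1]
grip_width: 0.0782
```

Run:
```python
from h import *
o=env.get_obs();print(o['tool_pos'],o['tool_rot'],o['force'],o['qpos'])
k,im=snap("scene")
a=cv2.resize(im[190:300,150:370],(660,330),interpolation=cv2.INTER_CUBIC)
k,im=snap("wrist"); save("w5",im); b=im[:250]; b=cv2.resize(b,(660,258)); np.savez("w5.npz",E=k['extrinsics'])
cv2.imwrite("pics/s5.png",np.vstack([a,b])[:,:,::-1])
```

```text
[0.49547773 0.10657142 0.29038648] [1.79819954e+02 1.32002613e-01 9.20574199e+01] [ 0.30720478 -0.63072305 -0.08197587] [ 28.73812709   1.0450059  -44.09915961  95.74220564   0.90312951
  83.36324373 -13.40097615]
```

View pics/s5.png

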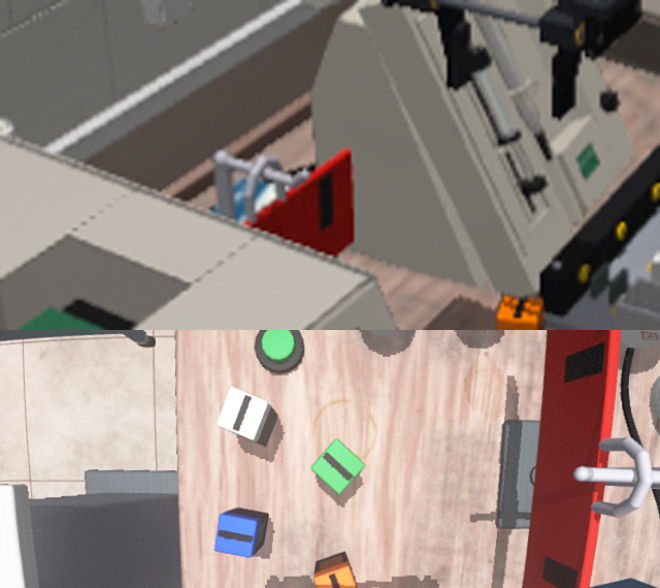

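Wrist view: the blade hangs on the peg. The cells lie at white (about 245,415), green (337,467), blue (240,535) and orange (335,575) in the composite, and the turquoise one isn't among them. I'll measure the caps automatically from here on.

```bash
cat >> h.py <<'E'
HUE=dict(green=(48,75),orange=(5,20),blue=(105,125))
def caps(k,im,dbg=None):
    hsv=cv2.cvtColor(im,cv2.COLOR_RGB2HSV); out={}
    lo=np.array(hsv,int); d=im.copy()
    for n in("green","orange","blue","white"):
        if n=="white": m=(lo[...,1]<22)&(lo[...,2]>185)
        else: m=(lo[...,0]>=HUE[n][0])&(lo[...,0]<=HUE[n][1])&(lo[...,1]>(150 if n=='orange' else 110))&(lo[...,2]>60)
        m[300:]=0
        if m.sum()<150: continue
        if n!="white":
            v=lo[...,2]; vm=np.percentile(v[m],90); m&=v>.82*vm
        m=cv2.morphologyEx(m.astype(np.uint8),cv2.MORPH_OPEN,np.ones((2,2),np.uint8))
        mc=cv2.morphologyEx(m,cv2.MORPH_CLOSE,np.ones((13,13),np.uint8))
        for c in cv2.findContours(mc,cv2.RETR_EXTERNAL,cv2.CHAIN_APPROX_NONE)[0]:
            if cv2.contourArea(c)<250: continue
            W=np.array([unp(k,q,.08)[:2] for q in c[:,0]])
            (cx,cy),(a,b),t=cv2.minAreaRect((W*1000).astype(np.float32))
            if not(28<a<41 and 28<b<41): continue
            box=cv2.boxPoints(cv2.minAreaRect(c)); 
            mm=np.zeros(m.shape,np.uint8); cv2.drawContours(mm,[c],-1,1,-1); mm=cv2.erode(mm,np.ones((3,3)))
            g=im.max(2); st=(mm>0)&(g<.45*np.percentile(g[mm>0],90))
            ys,xs=np.nonzero(st)
            if len(xs)<10: continue
            S=np.array([unp(k,q,.08)[:2] for q in zip(xs,ys)]); S0=S-S.mean(0)
            e=np.linalg.svd(S0,full_matrices=False)[2][0]; ys_=np.degrees(np.arctan2(e[1],e[0]))
            yaw=t+90*round((ys_-t)/90); yaw=(yaw+90)%180-90
            out.setdefault(n,[]).append((round(cx),round(cy),round(cx/1000,4),round(cy/1000,4),round(yaw,1),round(((ys_-yaw+90)%180)-90,1),round(a,1),round(b,1),S.mean(0).round(4)))
    return out
E
python3 - <<'E'
from h import *
im=cv2.imread("pics/w5.png")[:,:,::-1].copy(); k=cal("wrist");print(np.allclose(k['extrinsics'],np.load("w5.npz")['E'],atol=1e-3))
for n,v in caps(k,im).items():
    for q in v: print(n,q[2:])
for n,uv in (("start",(277*640/660,(347-330)*250/258)),): print(n,unp(k,uv,.03))
for n in("start_top","cell0"):
    env.read_camera("wrist")
    for r in env.regions_of("wrist",n)[:6]: print(n,r['confidence'],r['rect'])
E
```

```text
False
green (0.503, 0.1814, -40.2, np.float64(1.2), 32.3, 32.2, array([0.5043, 0.1802]))
orange (0.5064, 0.0761, -68.4, np.float64(0.4), 33.7, 32.6, array([0.5057, 0.0761]))
blue (0.4164, 0.12, -9.1, np.float64(0.2), 33.0, 32.6, array([0.4155, 0.1204]))
white (0.4224, 0.222, 68.8, np.float64(-0.3), 33.8, 33.7, array([0.4215, 0.2232]))
start [0.4438917  0.28909346 0.03      ]
start_top 0.86 [254.7, 0.0, 287.9, 31.9]
cell0 0.85 [208.3, 172.8, 261.4, 223.2]
cell0 0.79 [211.2, 56.2, 269.7, 113.1]
cell0 0.76 [307.9, 218.1, 349.2, 276.5]
cell0 0.69 [299.9, 103.9, 352.1, 161.6]
cell0 0.69 [255.7, 0.7, 287.0, 31.7]
cell0 0.63 [508.8, 258.4, 573.3, 275.1]
```

Emit:
{"name": "send_rows", "arguments": {"plan": [[60,0,0,0,0,0,0.096],[60,0,0,0,0,0,0.096],[60,0,-20,20,0,0,0],[60,0,-30,20,0,0,0],[60,1,-30,20,0,0,0],[60,0,0,40,0,0,0],[60,0,0,40,0,0,0],[60,0,0,40,0,0,0],[60,0,0,30,0,0,0],[60,0,0,20,0,0,0],[60,0,0,13,0,0,0],[60,0,0,0,0,0,0]]}}

```text
time_s: 14.8
tool_pos: [0.4154, 0.1202, 0.0446]
tool_rot: [-179.8, -0.0, 81.1]
force: [-1.4, -0.4, 0.7]
grip_width: 0.0601
```

Emit:
{"name": "send_rows", "arguments": {"plan": [[30,0,0,0,0,0,0],[30,0,0,0,0,0,0],[30,0,0,0,0,0,0],[30,0,0,0,0,0,0],[30,0,0,0,0,0,0],[30,0,0,0,0,0,0],[60,0,0,0,0,0,0],[60,0,0,0,0,0,0],[60,0,0,0,0,0,0]], "grip_force": 10}}

```text
time_s: 15.7
tool_pos: [0.4165, 0.12, 0.0459]
tool_rot: [-180.0, 0.0, 81.1]
force: [0.3, -0.2, -1.2]
grip_width: 0.0503
```

Emit:
{"name": "send_rows", "arguments": {"plan": [[60,0,0,0,0,0,0.131],[60,0,0,0,0,0,0.131],[60,0,0,0,0,0,0.131],[60,0,0,0,0,0,0.131],[60,0,0,0,0,0,0.131],[60,0,0,0,0,0,0.131],[60,0,0,0,0,0,0.131],[60,0,0,0,0,0,0.131],[60,0,0,0,0,0,0.131],[60,0,0,0,0,0,0.131],[60,0,0,0,0,0,0.131],[60,0,0,0,0,0,0.13]]}}

```text
time_s: 16.9
tool_pos: [0.4165, 0.12, 0.0459]
tool_rot: [180.0, 0.0, -9.3]
force: [-0.9, -0.7, 0.7]
grip_width: 0.0596
```

Run:
```python
from h import *
o=env.get_obs();print(o['tool_pos'],o['tool_rot'],o['force'],o['grip_width'],o['qpos'])
```

```text
[0.41651921 0.12000594 0.04588152] [ 1.79997066e+02  1.24451542e-02 -9.25780561e+00] [-0.94496706 -0.70335757  0.68752735] 0.059639663832670435 [  21.63771916    4.50601608  -41.93127281  122.58262373    3.7101019
   54.13144171 -121.63969048]
```

Emit:
{"name": "send_rows", "arguments": {"plan": [[0,0,0,0,0,0,0],[0,0,0,0,0,0,0],[0,0,0,0,0,0,0],[0,0,0,0,0,0,0],[0,0,0,0,0,0,0],[0,0,0,0,0,0,0],[0,0,0,-10,0,0,0],[0,0,0,-20,0,0,0],[0,0,0,-30,0,0,0],[0,0,0,-30,0,0,0],[0,0,0,-20,0,0,-0.11],[0,0,0,0,0,0,-0.113]], "grip_force": 30}}

```text
time_s: 18.1
tool_pos: [0.4188, 0.1207, 0.1598]
tool_rot: [180.0, -0.4, 4.1]
force: [1.0, 0.6, -2.3]
grip_width: 0.0336
```

```bash
cat >> h.py <<'E'
B=np.array([.459,-.1634]); BY=np.radians(3.5)
def well(y): return B+y*np.array([-np.sin(BY),np.cos(BY)])
def delta(t,z=None,yaw=None):
    o=env.get_obs(); p=o['tool_pos']; a=np.radians(o['tool_rot'][2])
    d=np.array(t)-p[:2]; c,s=np.cos(a),np.sin(a)
    print("tcp",p.round(4),"yaw",o['tool_rot'][2].round(2),"grip",round(o['grip_width'],4),"F",o['force'].round(1))
    print("tool dx,dy mm",(1000*(c*d[0]+s*d[1])).round(1),(1000*(s*d[0]-c*d[1])).round(1),"" if z is None else f"dz {1000*(p[2]-z):.1f}","" if yaw is None else f"rz {-np.radians((yaw-o['tool_rot'][2]+90)%180-90):.3f}")
E
python3 -c "
from h import *
print(well(-.114)); delta(well(-.114),.1,3.5)"
```

```text
[ 0.46595953 -0.27718737]
tcp [0.4188 0.1207 0.1598] yaw 4.1 grip 0.0336 F [ 1.   0.6 -2.3]
tool dx,dy mm 18.6 400.2 dz 59.8 rz 0.011
```

Emit:
{"name": "send_rows", "arguments": {"plan": [[0,15,10,0,0,0,0.011],[0,15,25,0,0,0,0],[0,10,40,0,0,0,0],[0,0,45,0,0,0,0],[0,0,45,0,0,0,0],[0,0,45,0,0,0,0],[0,0,45,0,0,0,0],[0,0,45,0,0,0,0],[0,-5,40,0,0,0,0],[0,-8,30,0,0,0,0],[0,-8,25,0,0,0,0],[0,0,5,0,0,0,0]]}}

```text
time_s: 19.3
tool_pos: [0.4561, -0.2821, 0.1564]
tool_rot: [179.9, 0.0, 2.9]
force: [-0.8, -0.2, -0.8]
grip_width: 0.0338
```

Emit:
{"name": "send_rows", "arguments": {"plan": [[0,0,0,20,0,0,0],[0,0,0,20,0,0,0],[0,0,0,15,0,0,0],[0,0,0,10,0,0,0],[0,0,0,0,0,0,0],[0,0,0,0,0,0,0]]}}

```text
time_s: 19.9
tool_pos: [0.4584, -0.278, 0.0915]
tool_rot: [180.0, -0.0, 3.2]
force: [0.9, -0.5, -1.1]
grip_width: 0.0338
```

Run:
```python
from h import *
delta(well(-.114),.082,3.5)
k,im=snap("wrist");save("w6",im); np.savez("w6.npz",E=k['extrinsics'])
```

```text
tcp [ 0.4584 -0.278   0.0915] yaw 3.23 grip 0.0338 F [ 0.9 -0.5 -1.1]
tool dx,dy mm 7.6 -0.3 dz 9.5 rz -0.005
```

View pics/w6.png

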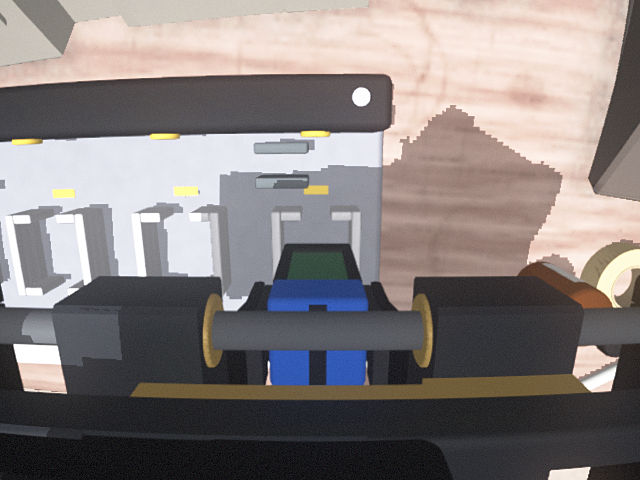

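Run:
```python
from h import *
k=cal("wrist"); k['extrinsics']=np.load("w6.npz")['E']
M=np.array([[np.cos(BY),-np.sin(BY)],[np.sin(BY),np.cos(BY)]])
print("screw",unp(k,(361,97),.056), B+M@[.078,-.135])
# far rim corners outer of well3 (x=+24,y=-90/-138, z .036)
print("rim",unp(k,(273,212),.036),unp(k,(361,212),.036), B+M@[.024,-.09],B+M@[.024,-.138])
```

```text
screw [ 0.54573047 -0.29337562  0.056     ] [ 0.54509607 -0.29338641]
rim [ 0.48734066 -0.25344591  0.036     ] [ 0.48993941 -0.29973636  0.036     ] [ 0.4884496  -0.25176697] [ 0.49137993 -0.29967744]
```

Emit:
{"name": "send_rows", "arguments": {"plan": [[0,4,0,0,0,0,-0.005],[0,3.6,0,2,0,0,0],[0,0,0,3,0,0,0],[0,0,0,2,0,0,0],[0,0,0,2,0,0,0],[0,0,0,2,0,0,0],[0,0,0,2,0,0,0],[0,0,0,0,0,0,0]]}}

```text
time_s: 20.75
tool_pos: [0.4653, -0.2776, 0.0777]
tool_rot: [-180.0, 0.0, 3.5]
force: [-0.4, -0.7, -0.9]
grip_width: 0.034
```

Emit:
{"name": "send_rows", "arguments": {"plan": [[0,0,0,4,0,0,0],[0,0,0,4,0,0,0],[0,0,0,4,0,0,0],[0,0,0,4,0,0,0],[0,0,0,2,0,0,0],[0,0,0,1,0,0,0],[0,0,0,0,0,0,0],[0,0,0,0,0,0,0]]}}

```text
time_s: 21.55
tool_pos: [0.4657, -0.2777, 0.0592]
tool_rot: [180.0, -0.0, 3.5]
force: [0.5, 0.2, -1.3]
grip_width: 0.0336
```

Emit:
{"name": "send_rows", "arguments": {"plan": [[0,0,0,1.2,0,0,0],[0,0,0,0,0,0,0],[40,0,0,0,0,0,0],[50,0,0,0,0,0,0],[50,0,0,0,0,0,0],[50,0,0,0,0,0,0],[50,0,0,-10,0,0,0],[50,0,0,-30,0,0,0],[50,0,0,-40,0,0,0],[50,0,0,-40,0,0,0],[50,0,0,-40,0,0,0],[50,0,0,-40,0,0,0]]}}

```text
time_s: 22.75
tool_pos: [0.4654, -0.2774, 0.2605]
tool_rot: [180.0, -0.0, 3.5]
force: [-0.1, 0.2, 0.8]
grip_width: 0.0499
```

Emit:
{"name": "send_rows", "arguments": {"plan": [[55,0,-15,0,0,0,0],[55,0,-30,0,0,0,0],[55,0,-40,0,0,0,0],[55,0,-45,0,0,0,0],[55,0,-45,0,0,0,0],[55,0,-45,0,0,0,0],[55,0,-45,0,0,0,0],[55,0,-40,0,0,0,-0.1],[55,0,-23,0,0,0,-0.1],[55,0,0,0,0,0,-0.116],[55,0,0,0,0,0,0],[55,0,0,0,0,0,0]]}}

```text
time_s: 23.95
tool_pos: [0.4432, 0.0492, 0.2578]
tool_rot: [180.0, 0.0, 21.4]
force: [0.8, 0.0, -0.2]
grip_width: 0.0553
```

```bash
cat >> h.py <<'E'
def look(name=None):
    k,im=snap("wrist"); c=caps(k,im)
    for n,v in c.items():
        for q in v: print(n,q[2:5],"stripe diff",q[5],"size",q[6:8],"stripe c",q[8])
    return k,im,c
E
python3 - <<'E'
from h import *
k,im,c=look();save("w7",im)
if "orange" in c:
    q=c["orange"][0]; delta(q[2:4],.047,q[4]+90)
E
```

```text
green (0.5018, 0.1801, -39.6) stripe diff 7.9 size (32.1, 31.9) stripe c [0.5038 0.1803]
white (0.421, 0.2207, 68.7) stripe diff 0.9 size (34.0, 34.2) stripe c [0.4215 0.223 ]
```

Run:
```python
from h import *
k=cal("wrist"); im=cv2.imread("pics/w7.png")[:,:,::-1]
print(proj(k,[.5064,.0761,.08]))
u,v=proj(k,[.5064,.0761,.08])[0].astype(int)
h=cv2.cvtColor(np.ascontiguousarray(im),cv2.COLOR_RGB2HSV)
for dv in range(-36,37,6): print([tuple(int(x) for x in h[v+dv,u+du]) for du in range(-36,37,12)])
```

```text
[[314.17135881 138.88917883]]
[(10, 32, 248), (10, 32, 247), (9, 28, 249), (9, 32, 248), (10, 34, 247), (10, 35, 247), (10, 30, 249)]
[(9, 33, 246), (10, 40, 244), (12, 46, 242), (8, 28, 250), (9, 35, 247), (9, 35, 247), (11, 38, 247)]
[(9, 28, 250), (6, 30, 249), (10, 45, 241), (12, 44, 245), (8, 31, 247), (8, 34, 248), (10, 31, 248)]
[(12, 32, 245), (9, 36, 245), (20, 139, 255), (20, 141, 255), (19, 149, 255), (8, 30, 246), (8, 29, 249)]
[(12, 45, 240), (9, 37, 241), (23, 125, 255), (22, 130, 255), (22, 132, 255), (5, 64, 168), (9, 48, 244)]
[(11, 41, 237), (10, 34, 241), (23, 129, 255), (22, 130, 255), (22, 131, 255), (6, 58, 180), (10, 46, 243)]
[(8, 44, 233), (8, 52, 230), (1, 50, 133), (176, 54, 137), (178, 53, 125), (8, 58, 177), (10, 44, 245)]
[(8, 54, 220), (13, 33, 235), (20, 131, 255), (15, 141, 255), (15, 148, 255), (8, 63, 166), (11, 24, 255)]
[(14, 33, 234), (8, 50, 224), (22, 133, 255), (23, 133, 255), (22, 136, 255), (4, 62, 152), (6, 65, 199)]
[(12, 35, 240), (9, 46, 229), (22, 134, 255), (22, 132, 255), (22, 132, 255), (8, 54, 157), (6, 62, 192)]
[(10, 28, 243), (10, 33, 242), (6, 41, 237), (5, 41, 229), (4, 38, 228), (10, 38, 231), (11, 37, 243)]
[(10, 36, 237), (10, 31, 242), (10, 35, 232), (11, 42, 227), (11, 45, 226), (9, 58, 221), (11, 34, 245)]
[(9, 39, 228), (12, 33, 241), (6, 53, 163), (7, 55, 162), (8, 61, 146), (7, 59, 147), (8, 65, 150)]
```

```bash
sed -i 's/orange=(5,20)/orange=(5,27)/; s/150 if n==.orange. else 110/90 if n=="orange" else 110/; s/g<.45\*/g<.6*/' h.py
python3 - <<'E'
from h import *
k,im,c=look()
if "orange" in c:
    q=c["orange"][0]; delta(q[2:4],.047,q[4]+90)
E
```

```text
orange (0.5053, 0.0741, -68.6) stripe diff 0.4 size (32.8, 33.6) stripe c [0.5059 0.0749]
white (0.4209, 0.2208, 68.6) stripe diff 0.2 size (34.0, 34.5) stripe c [0.4212 0.2223]
tcp [0.4433 0.0489 0.2578] yaw 21.41 grip 0.0549 F [ 0.5  0.9 -0.3]
tool dx,dy mm 66.9 -0.9 dz 210.8 rz 0.000
```

Emit:
{"name": "send_rows", "arguments": {"plan": [[55,20,-1,20,0,0,0],[55,25,0,25,0,0,0],[55,22.7,0,25,0,0,0],[55,0,0,35,0,0,0],[55,0,0,35,0,0,0],[55,0,0,35,0,0,0],[55,0,0,20,0,0,0],[55,0,0,11,0,0,0],[55,0,0,5,0,0,0],[55,0,0,0,0,0,0],[55,0,0,0,0,0,0]]}}

```text
time_s: 25.15
tool_pos: [0.507, 0.0754, 0.048]
tool_rot: [180.0, -0.1, 21.6]
force: [0.9, -0.2, -0.1]
grip_width: 0.0547
```

Emit:
{"name": "send_rows", "arguments": {"plan": [[0,0,0,0,0,0,0],[0,0,0,0,0,0,0],[0,0,0,0,0,0,0],[0,0,0,0,0,0,0],[0,0,0,0,0,0,0],[0,0,0,0,0,0,0],[0,0,0,-10,0,0,0],[0,0,0,-20,0,0,0],[0,0,0,-30,0,0,0],[0,0,0,-30,0,0,0],[0,0,0,-20,0,0,0],[0,0,0,0,0,0,0]], "grip_force": 30}}

```text
time_s: 26.35
tool_pos: [0.5079, 0.0758, 0.16]
tool_rot: [179.9, -0.3, 21.6]
force: [0.6, 0.4, -1.1]
grip_width: 0.0338
```

Run:
```python
from h import *
delta(well(-.038),.095,93.5)
```

```text
tcp [0.5079 0.0758 0.16  ] yaw 21.59 grip 0.0338 F [ 0.6  0.4 -1.1]
tool dx,dy mm -145.3 240.5 dz 65.0 rz -1.255
```

Emit:
{"name": "send_rows", "arguments": {"plan": [[0,-25,-10,0,0,0,0],[0,-31,-12,0,0,0,0],[0,0,0,0,0,0,-0.1255],[0,0,0,0,0,0,-0.1255],[0,0,0,0,0,0,-0.1255],[0,0,0,0,0,0,-0.1255],[0,0,0,0,0,0,-0.1255],[0,0,0,0,0,0,-0.1255],[0,0,0,0,0,0,-0.1255],[0,0,0,0,0,0,-0.1255],[0,0,0,0,0,0,-0.1255],[0,0,0,0,0,0,-0.1255]]}}

```text
time_s: 27.55
tool_pos: [0.4447, 0.0751, 0.1555]
tool_rot: [-179.9, -0.0, 93.8]
force: [-0.3, 0.3, -2.5]
grip_width: 0.0336
```

Run:
```python
from h import *
delta(well(-.038),.095,93.5)
```

```text
tcp [0.4447 0.0751 0.1555] yaw 93.8 grip 0.0336 F [-0.3  0.3 -2.5]
tool dx,dy mm -276.9 -1.8 dz 60.5 rz 0.005
```

Emit:
{"name": "send_rows", "arguments": {"plan": [[0,-15,0,0,0,0,0],[0,-30,0,0,0,0,0],[0,-45,0,0,0,0,0],[0,-45,0,0,0,0,0],[0,-45,0,0,0,0,0],[0,-45,0,0,0,0,0],[0,-35,-2,0,0,0,0],[0,-17,0,0,0,0,0],[0,0,0,20,0,0,0],[0,0,0,20,0,0,0],[0,0,0,15,0,0,0],[0,0,0,5,0,0,0]]}}

```text
time_s: 28.75
tool_pos: [0.459, -0.1995, 0.0943]
tool_rot: [-179.8, -0.2, 93.6]
force: [0.6, 0.2, -1.5]
grip_width: 0.0336
```

Emit:
{"name": "send_rows", "arguments": {"plan": [[0,0,0,0,0,0,0],[0,0,0,0,0,0,0]]}}

```text
time_s: 28.95
tool_pos: [0.4611, -0.2011, 0.0973]
tool_rot: [180.0, 0.0, 93.5]
force: [-0.4, -0.3, -0.1]
grip_width: 0.0336
```

Run:
```python
from h import *
delta(well(-.038),.08,93.5)
```

```text
tcp [ 0.4611 -0.2011  0.0973] yaw 93.54 grip 0.0336 F [-0.4 -0.3 -0.1]
tool dx,dy mm -0.3 0.2 dz 17.3 rz 0.001
```

Emit:
{"name": "send_rows", "arguments": {"plan": [[0,0,0,5,0,0,0],[0,0,0,4,0,0,0],[0,0,0,2,0,0,0],[0,0,0,2,0,0,0],[0,0,0,2,0,0,0],[0,0,0,2,0,0,0],[0,0,0,2,0,0,0],[0,0,0,0,0,0,0]]}}

```text
time_s: 29.75
tool_pos: [0.4604, -0.2014, 0.0775]
tool_rot: [-180.0, -0.0, 93.5]
force: [0.2, -0.9, -1.0]
grip_width: 0.0337
```

Emit:
{"name": "send_rows", "arguments": {"plan": [[0,0,0,4,0,0,0],[0,0,0,4,0,0,0],[0,0,0,4,0,0,0],[0,0,0,3,0,0,0],[0,0,0,1,0,0,0],[0,0,0,1,0,0,0],[0,0,0,0,0,0,0]]}}

```text
time_s: 30.45
tool_pos: [0.4607, -0.2014, 0.0608]
tool_rot: [-180.0, 0.0, 93.5]
force: [0.3, -0.7, -0.7]
grip_width: 0.0335
```

Emit:
{"name": "send_rows", "arguments": {"plan": [[0,0,0,1,0,0,0],[0,0,0,0,0,0,0],[40,0,0,0,0,0,0],[50,0,0,0,0,0,0],[50,0,0,0,0,0,0],[50,0,0,0,0,0,0],[50,0,0,-10,0,0,0],[50,0,0,-30,0,0,0],[50,0,0,-40,0,0,0],[50,0,0,-40,0,0,0],[50,0,0,-40,0,0,0],[50,0,0,-37,0,0,0]]}}

```text
time_s: 31.65
tool_pos: [0.4607, -0.2013, 0.2598]
tool_rot: [179.9, 0.1, 93.5]
force: [-0.5, 0.0, -0.6]
grip_width: 0.0501
```

Emit:
{"name": "send_rows", "arguments": {"plan": [[55,15,0,0,0,0,0],[55,30,0,0,0,0,0],[55,45,0,0,0,0,0],[55,48,0,0,0,0,0],[55,48,0,0,0,0,0],[55,48,5,0,0,0,0],[55,48,8,0,0,0,0],[55,34,7,0,0,0,0],[55,15,0,0,0,0,0],[55,0,0,0,0,0,0.13],[55,0,0,0,0,0,0.13],[55,0,0,0,0,0,0.13]]}}

```text
time_s: 32.85
tool_pos: [0.4597, 0.1308, 0.2565]
tool_rot: [-180.0, 0.0, 70.9]
force: [-0.1, 0.4, -0.5]
grip_width: 0.055
```

Emit:
{"name": "send_rows", "arguments": {"plan": [[55,0,0,0,0,0,0.13],[55,0,0,0,0,0,0.13],[55,0,0,0,0,0,0.11],[55,0,0,0,0,0,0],[55,0,0,0,0,0,0]]}}

```text
time_s: 33.35
tool_pos: [0.46, 0.1303, 0.2567]
tool_rot: [-180.0, 0.0, 50.1]
force: [0.7, -0.6, 0.8]
grip_width: 0.0552
```

Run:
```python
from h import *
k,im,c=look();save("w8",im)
if "green" in c:
    q=c["green"][0]; delta(q[2:4],.047,q[4]+90); delta(q[8],.047,q[4]+90)
```

```text
green (0.502, 0.1811, -39.9) stripe diff 0.1 size (31.9, 31.8) stripe c [0.5021 0.1817]
white (0.4065, 0.1865, 69.0) stripe diff 0.1 size (33.7, 33.9) stripe c [0.4062 0.1875]
tcp [0.4601 0.1303 0.2567] yaw 50.1 grip 0.0548 F [ 0.4  0.7 -0.4]
tool dx,dy mm 65.8 -0.5 dz 209.7 rz -0.000
tcp [0.4601 0.1303 0.2567] yaw 50.1 grip 0.0548 F [ 0.4  0.7 -0.4]
tool dx,dy mm 66.3 -0.8 dz 209.7 rz -0.000
```

Emit:
{"name": "send_rows", "arguments": {"plan": [[55,20,-0.6,20,0,0,0],[55,25,0,25,0,0,0],[55,21.2,0,25,0,0,0],[55,0,0,35,0,0,0],[55,0,0,35,0,0,0],[55,0,0,35,0,0,0],[55,0,0,20,0,0,0],[55,0,0,10,0,0,0],[55,0,0,5,0,0,0],[55,0,0,0,0,0,0],[55,0,0,0,0,0,0]]}}

```text
time_s: 34.5
tool_pos: [0.5035, 0.1816, 0.048]
tool_rot: [179.9, -0.1, 50.0]
force: [-0.1, -0.4, 0.2]
grip_width: 0.0549
```

Emit:
{"name": "send_rows", "arguments": {"plan": [[0,0,0,0,0,0,0],[0,0,0,0,0,0,0],[0,0,0,0,0,0,0],[0,0,0,0,0,0,0],[0,0,0,0,0,0,0],[0,0,0,0,0,0,0],[0,0,0,-10,0,0,0],[0,0,0,-20,0,0,0],[0,0,0,-30,0,0,0],[0,0,0,-30,0,0,0],[0,0,0,-20,0,0,0],[0,0,0,0,0,0,0]], "grip_force": 30}}

```text
time_s: 35.7
tool_pos: [0.5044, 0.1821, 0.1601]
tool_rot: [179.8, -0.3, 50.0]
force: [0.2, -0.0, -0.6]
grip_width: 0.0341
```

Emit:
{"name": "send_rows", "arguments": {"plan": [[0,-15,-15,0,0,0,0],[0,-20,-20,0,0,0,-0.1],[0,0,0,0,0,0,-0.13],[0,0,0,0,0,0,-0.13],[0,0,0,0,0,0,-0.13],[0,0,0,0,0,0,-0.13],[0,0,0,0,0,0,-0.138],[0,0,0,0,0,0,0],[0,0,0,0,0,0,0]]}}

```text
time_s: 36.6
tool_pos: [0.4527, 0.1767, 0.1561]
tool_rot: [-179.9, 0.0, 93.2]
force: [0.3, 0.9, -1.5]
grip_width: 0.0339
```

Run:
```python
from h import *
delta(well(.038),.1,93.5)
```

```text
tcp [0.4527 0.1767 0.1561] yaw 93.2 grip 0.0339 F [ 0.3  0.9 -1.5]
tool dx,dy mm -302.0 -12.9 dz 56.1 rz -0.005
```

Emit:
{"name": "send_rows", "arguments": {"plan": [[0,-15,0,0,0,0,-0.005],[0,-30,0,0,0,0,0],[0,-45,0,0,0,0,0],[0,-48,0,0,0,0,0],[0,-48,0,0,0,0,0],[0,-48,-6,0,0,0,0],[0,-40,-6,0,0,0,0],[0,-28,0,0,0,0,0],[0,0,0,20,0,0,0],[0,0,0,20,0,0,0],[0,0,0,12,0,0,0],[0,0,0,4,0,0,0]]}}

```text
time_s: 37.8
tool_pos: [0.4594, -0.1247, 0.0993]
tool_rot: [-179.9, -0.1, 93.6]
force: [-1.3, -0.8, -0.5]
grip_width: 0.0341
```

Emit:
{"name": "send_rows", "arguments": {"plan": [[0,0,0,0,0,0,0],[0,0,0,0,0,0,0]]}}

```text
time_s: 38.0
tool_pos: [0.4612, -0.1251, 0.1015]
tool_rot: [179.9, 0.0, 93.7]
force: [-0.3, 0.2, -0.9]
grip_width: 0.0339
```

Run:
```python
from h import *
delta(well(.038),.08,93.5)
```

```text
tcp [ 0.4612 -0.1251  0.1015] yaw 93.67 grip 0.0339 F [-0.3  0.2 -0.9]
tool dx,dy mm -0.1 -4.5 dz 21.5 rz 0.003
```

Emit:
{"name": "send_rows", "arguments": {"plan": [[0,0,-4.5,4,0,0,0.003],[0,0,0,5,0,0,0],[0,0,0,4,0,0,0],[0,0,0,2,0,0,0],[0,0,0,2,0,0,0],[0,0,0,2,0,0,0],[0,0,0,2,0,0,0],[0,0,0,2,0,0,0],[0,0,0,0,0,0,0]]}}

```text
time_s: 38.9
tool_pos: [0.4558, -0.1254, 0.0775]
tool_rot: [-180.0, -0.0, 93.5]
force: [-0.3, -0.4, -1.1]
grip_width: 0.0339
```

Emit:
{"name": "send_rows", "arguments": {"plan": [[0,0,0,4,0,0,0],[0,0,0,4,0,0,0],[0,0,0,4,0,0,0],[0,0,0,3,0,0,0],[0,0,0,1,0,0,0],[0,0,0,1,0,0,0],[0,0,0,0,0,0,0]]}}

```text
time_s: 39.6
tool_pos: [0.456, -0.1255, 0.0608]
tool_rot: [-180.0, 0.0, 93.5]
force: [-0.2, 0.8, -1.3]
grip_width: 0.0337
```

Emit:
{"name": "send_rows", "arguments": {"plan": [[0,0,0,1,0,0,0],[0,0,0,0,0,0,0],[40,0,0,0,0,0,0],[50,0,0,0,0,0,0],[50,0,0,0,0,0,0],[50,0,0,0,0,0,0],[50,0,0,-10,0,0,0],[50,0,0,-30,0,0,0],[50,0,0,-40,0,0,0],[50,0,0,-40,0,0,0],[50,0,0,-40,0,0,0],[50,0,0,-37,0,0,0]]}}

```text
time_s: 40.8
tool_pos: [0.4561, -0.1253, 0.2598]
tool_rot: [179.9, 0.1, 93.5]
force: [1.2, 0.0, 0.1]
grip_width: 0.0499
```

Emit:
{"name": "send_rows", "arguments": {"plan": [[55,15,0,0,0,0,0],[55,30,0,0,0,0,0],[55,45,0,0,0,0,0],[55,48,0,0,0,0,0],[55,48,0,0,0,0,0],[55,40,-5,0,0,0,0],[55,20,-6,0,0,0,0],[55,0,0,0,0,0,0],[55,0,0,0,0,0,0]]}}

```text
time_s: 41.7
tool_pos: [0.4298, 0.1191, 0.2567]
tool_rot: [-180.0, 0.1, 93.5]
force: [0.5, -1.2, 0.0]
grip_width: 0.0547
```

Run:
```python
from h import *
k,im,c=look();save("w9",im)
if "white" in c:
    q=c["white"][0]; delta(q[2:4],.047,q[4]); delta(q[8],.047,q[4])
```

```text
white (0.4068, 0.1868, 69.1) stripe diff -0.1 size (33.8, 33.8) stripe c [0.4059 0.1876]
tcp [0.4301 0.1183 0.2567] yaw 93.43 grip 0.0551 F [ 1.  -0.3  0.1]
tool dx,dy mm 69.8 -19.1 dz 209.7 rz 0.425
tcp [0.4301 0.1183 0.2567] yaw 93.43 grip 0.0551 F [ 1.  -0.3  0.1]
tool dx,dy mm 70.6 -20.0 dz 209.7 rz 0.425
```

Emit:
{"name": "send_rows", "arguments": {"plan": [[55,20,-6,20,0,0,0],[55,25,-7,25,0,0,0],[55,25,-6.5,25,0,0,0.12],[55,0,0,20,0,0,0.12],[55,0,0,20,0,0,0.12],[55,0,0,20,0,0,0.065],[55,0,0,30,0,0,0],[55,0,0,25,0,0,0],[55,0,0,15,0,0,0],[55,0,0,10,0,0,0],[55,0,0,0,0,0,0],[55,0,0,0,0,0,0]]}}

```text
time_s: 42.95
tool_pos: [0.4069, 0.1878, 0.0472]
tool_rot: [180.0, -0.0, 69.1]
force: [0.5, -0.5, -0.0]
grip_width: 0.0551
```

```bash
python3 -c "
from h import *
delta((.4066,.187),.047,69.1)"
```

```text
tcp [0.4069 0.1878 0.0472] yaw 69.09 grip 0.0551 F [ 0.5 -0.5 -0. ]
tool dx,dy mm -0.8 0.0 dz 0.2 rz -0.000
```

Good. Next I'll shift −0.8, grip, lift, move away and turn to yaw 3.5.

Emit:
{"name": "send_rows", "arguments": {"plan": [[55,-0.6,0,0,0,0,0],[0,0,0,0,0,0,0],[0,0,0,0,0,0,0],[0,0,0,0,0,0,0],[0,0,0,0,0,0,0],[0,0,0,0,0,0,0],[0,0,0,0,0,0,0],[0,0,0,-10,0,0,0],[0,0,0,-20,0,0,0],[0,0,0,-30,0,0,0],[0,0,0,-30,0,0,0],[0,0,0,-20,0,0,0]], "grip_force": 30}}

```text
time_s: 44.15
tool_pos: [0.4065, 0.1882, 0.159]
tool_rot: [179.9, -0.0, 69.2]
force: [0.3, 0.2, -1.3]
grip_width: 0.0341
```

Emit:
{"name": "send_rows", "arguments": {"plan": [[0,5,20,0,0,0,0],[0,5,20,0,0,0,0.13],[0,0,0,0,0,0,0.13],[0,0,0,0,0,0,0.13],[0,0,0,0,0,0,0.13],[0,0,0,0,0,0,0.13],[0,0,0,0,0,0,0.13],[0,0,0,0,0,0,0.13],[0,0,0,0,0,0,0.13],[0,0,0,0,0,0,0.104],[0,0,0,0,0,0,0],[0,0,0,0,0,0,0]]}}

```text
time_s: 45.35
tool_pos: [0.4468, 0.1827, 0.157]
tool_rot: [180.0, 0.0, 3.8]
force: [-0.7, -0.6, -1.9]
grip_width: 0.0334
```

```bash
python3 -c "
from h import *
delta(well(.114),.1,3.5)"
```

```text
tcp [0.4468 0.1827 0.157 ] yaw 3.76 grip 0.0334 F [-0.7 -0.6 -1.9]
tool dx,dy mm -10.0 232.2 dz 57.0 rz 0.005
```

Emit:
{"name": "send_rows", "arguments": {"plan": [[0,0,15,0,0,0,0.005],[0,0,30,0,0,0,0],[0,0,45,0,0,0,0],[0,0,48,0,0,0,0],[0,-3,45,0,0,0,0],[0,-4,34,0,0,0,0],[0,-3,15,0,0,0,0],[0,0,0,20,0,0,0],[0,0,0,20,0,0,0],[0,0,0,12,0,0,0],[0,0,0,4,0,0,0],[0,0,0,0,0,0,0]]}}

```text
time_s: 46.55
tool_pos: [0.4504, -0.0493, 0.1007]
tool_rot: [-180.0, 0.0, 3.4]
force: [-0.2, 0.8, -1.4]
grip_width: 0.034
```

Emit:
{"name": "send_rows", "arguments": {"plan": [[0,0,0,0,0,0,0],[0,0,0,0,0,0,0]]}}

```text
time_s: 46.75
tool_pos: [0.4513, -0.0496, 0.1017]
tool_rot: [180.0, -0.1, 3.3]
force: [0.0, 0.2, -0.8]
grip_width: 0.0336
```

```bash
python3 -c "
from h import *
delta(well(.114),.08,3.5)"
```

```text
tcp [ 0.4513 -0.0496  0.1017] yaw 3.34 grip 0.0336 F [ 0.   0.2 -0.8]
tool dx,dy mm 0.8 0.1 dz 21.7 rz -0.003
```

Emit:
{"name": "send_rows", "arguments": {"plan": [[0,0.6,0,5,0,0,-0.003],[0,0,0,5,0,0,0],[0,0,0,4,0,0,0],[0,0,0,2,0,0,0],[0,0,0,2,0,0,0],[0,0,0,2,0,0,0],[0,0,0,2,0,0,0],[0,0,0,2,0,0,0],[0,0,0,0,0,0,0]]}}

```text
time_s: 47.65
tool_pos: [0.4509, -0.0495, 0.0766]
tool_rot: [-180.0, 0.0, 3.5]
force: [0.4, 0.6, -1.4]
grip_width: 0.0335
```

Emit:
{"name": "send_rows", "arguments": {"plan": [[0,0,0,4,0,0,0],[0,0,0,4,0,0,0],[0,0,0,4,0,0,0],[0,0,0,3,0,0,0],[0,0,0,1,0,0,0],[0,0,0,1,0,0,0],[0,0,0,0.6,0,0,0],[0,0,0,0,0,0,0]]}}

```text
time_s: 48.45
tool_pos: [0.4512, -0.0495, 0.0592]
tool_rot: [180.0, -0.0, 3.5]
force: [0.2, -0.1, -1.2]
grip_width: 0.0339
```

Emit:
{"name": "send_rows", "arguments": {"plan": [[40,0,0,0,0,0,0],[48,0,0,0,0,0,0],[48,0,0,0,0,0,0],[48,0,0,0,0,0,0],[48,0,0,-10,0,0,0],[48,0,0,-30,0,0,0],[48,0,0,-40,0,0,0],[48,0,0,-40,0,0,0],[48,0,0,-40,0,0,0],[48,0,0,-37,0,0,0],[48,0,0,0,0,0,0],[48,0,0,0,0,0,0]]}}

```text
time_s: 49.65
tool_pos: [0.4516, -0.0495, 0.2574]
tool_rot: [179.9, -0.1, 3.5]
force: [-0.3, 0.1, -0.4]
grip_width: 0.0479
```

Emit:
{"name": "send_rows", "arguments": {"plan": [[0,0,-20,0,0,0,0],[0,0,-35,0,0,0,0],[0,0,-45,0,0,0,0],[0,0,-45,0,0,0,0],[0,0,-45,0,0,0,0],[0,0,-45,0,0,0,0],[0,0,-30,0,0,0,0],[0,0,-15,0,0,0,0],[0,0,0,0,0,0,0],[0,0,0,0,0,0,0]]}}

```text
time_s: 50.65
tool_pos: [0.4336, 0.229, 0.2552]
tool_rot: [180.0, 0.1, 3.5]
force: [-0.4, -0.0, -1.7]
grip_width: 0.0006
```

Run:
```python
from h import *
delta((.444,.289),.1)
k,im=snap("scene"); a=cv2.resize(im[190:330,250:450],(500,350),interpolation=cv2.INTER_CUBIC)
k,im=snap("top"); b=cv2.resize(im[180:340,140:440],(656,350),interpolation=cv2.INTER_CUBIC)
cv2.imwrite("pics/f1.png",np.hstack([a,b])[:,:,::-1])
cv2.imwrite("pics/f1.png",cv2.resize(np.hstack([a,b]),(800,242))[:,:,::-1])
a=np.vstack([cv2.resize(a,(560,392)),])
b=cv2.resize(im[180:345,140:440],(560,308*1),interpolation=cv2.INTER_CUBIC)
cv2.imwrite("pics/f2.png",cv2.resize(np.vstack([a,b]),(480,600))[:,:,::-1])
k,im=snap("wrist");save("w10",im)
env.regions_of
for r in env.regions_of("wrist","start_top")[:2]:
    c=cen(r['region']);print(r['confidence'],r['rect'],unp(k,c,.03))
```

```text
tcp [0.4336 0.229  0.2552] yaw 3.5 grip 0.0006 F [-0.4 -0.  -1.7]
tool dx,dy mm 14.1 -59.2 dz 155.2
```

View pics/f2.png

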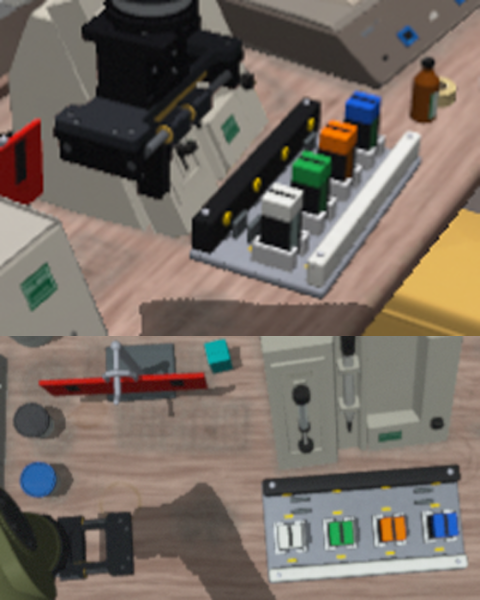

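All four cells sit low in the wells with their stripes along the light path, and the blade hangs on the peg. Now the key: I'll turn the tool first to keep the gripper body clear of the machine on the left.

Emit:
{"name": "send_rows", "arguments": {"plan": [[0,0,0,0,0,0,-0.13],[0,0,0,0,0,0,-0.13],[0,0,0,0,0,0,-0.13],[0,0,0,0,0,0,-0.13],[0,0,0,0,0,0,-0.13],[0,0,0,0,0,0,-0.13],[0,0,0,0,0,0,-0.13],[0,0,0,0,0,0,-0.13],[0,0,0,0,0,0,-0.13],[0,0,0,0,0,0,-0.13],[0,0,0,0,0,0,-0.13],[0,0,0,0,0,0,-0.13]]}}

```text
time_s: 52.05
tool_pos: [0.4344, 0.2289, 0.2562]
tool_rot: [180.0, 0.0, 93.1]
force: [-0.6, 1.0, -0.4]
grip_width: 0.0005
```

Run:
```python
from h import *
k,im=snap("wrist");save("w11",im)
for r in env.regions_of("wrist","start_top")[:2]:
    c=cen(r['region']);print(r['confidence'],np.round(r['rect']),unp(k,c,.03),unp(k,c,.02))
h=cv2.cvtColor(im,cv2.COLOR_RGB2HSV); m=((h[...,0]>48)&(h[...,0]<75)&(h[...,1]>110)&(h[...,2]>90)).astype(np.uint8)
n,l,s,cc=cv2.connectedComponentsWithStats(m)
for i in range(1,n):
    if s[i,4]>200:
        c=cc[i]; print(s[i],unp(k,c,.03)); e=unp(k,c+[s[i,2]/2,0],.03)-unp(k,c-[s[i,2]/2,0],.03); print("diam",np.linalg.norm(e))
delta((.444,.289),.1)
```

```text
0.55 [314. 125. 348. 158.] [0.44276737 0.29549717 0.03      ] [0.44309016 0.29551784 0.02      ]
[315 126  33  33 349] [0.44471444 0.29322061 0.03      ]
diam 0.030010725318356492
tcp [0.4344 0.229  0.2562] yaw 92.79 grip 0.0005 F [-0.3 -0.5  0.1]
tool dx,dy mm 59.4 12.6 dz 156.2
```

Run:
```python
from h import *
k=cal("wrist")
for z in(.02,.03): print(unp(k,(331.2,142),z))
print(unp(cal("top"),(89/2.7+150,393/2.7+165),.03))
delta(unp(k,(331.2,142),.025)[:2],.06)
```

```text
[0.44350521 0.29624003 0.02      ]
[0.44317919 0.29620413 0.03      ]
[0.44366128 0.28995507 0.03      ]
tcp [0.4344 0.229  0.2562] yaw 92.79 grip 0.0005 F [-0.3 -0.5  0.1]
tool dx,dy mm 66.7 12.3 dz 196.2
```

Emit:
{"name": "send_rows", "arguments": {"plan": [[0,20,5,10,0,0,0],[0,25,7,30,0,0,0],[0,19.5,0,40,0,0,0],[0,0,0,40,0,0,0],[0,0,0,40,0,0,0],[0,0,0,25,0,0,0],[0,0,0,10,0,0,0],[0,0,0,0,0,0,0],[0,0,0,0,0,0,0]]}}

```text
time_s: 53.05
tool_pos: [0.4438, 0.2954, 0.0625]
tool_rot: [179.9, -0.0, 92.8]
force: [-0.4, -1.1, 0.2]
grip_width: 0.0007
```

Run:
```python
from h import *
delta((.4435,.294),.04)
k,im=snap("wrist"); save("w12",im,(160,200,480,440),1.5)
```

```text
tcp [0.4438 0.2954 0.0625] yaw 92.77 grip 0.0007 F [-0.4 -1.1  0.2]
tool dx,dy mm -1.4 -0.4 dz 22.5
```

View pics/w12.png

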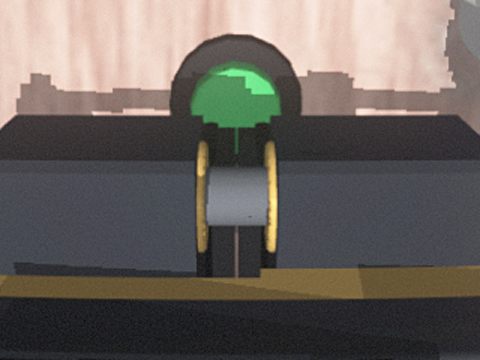

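Run:
```python
from h import *
k=cal("wrist")
for z in(.02,.025,.03): print(z,unp(k,(316.7,200+68/1.5),z), np.linalg.norm(unp(k,(160+190/1.5,200+100/1.5),z)-unp(k,(160+281/1.5,200+100/1.5),z)))
```

```text
0.02 [0.44255051 0.31096985 0.02      ] 0.031062129688056706
0.025 [0.44248554 0.31219592 0.025     ] 0.030301867091239925
0.03 [0.44242056 0.31342198 0.03      ] 0.029541604494423206
```

Emit:
{"name": "send_rows", "arguments": {"plan": [[0,0,0,8,0,0,0],[0,0,0,8,0,0,0],[0,0,0,6,0,0,0],[0,0,0,4,0,0,0],[0,0,0,3,0,0,0],[0,0,0,2,0,0,0],[0,0,0,0,0,0,0]]}}

```text
time_s: 53.8
tool_pos: [0.4427, 0.2949, 0.03]
tool_rot: [-180.0, 0.0, 92.9]
force: [-0.2, 0.8, -0.1]
grip_width: 0.0003
```

Emit:
{"name": "send_rows", "arguments": {"plan": [[0,0,0,2,0,0,0],[0,0,0,2,0,0,0],[0,0,0,0,0,0,0]]}}

```text
time_s: 54.1
tool_pos: [0.4428, 0.2948, 0.026]
tool_rot: [-180.0, 0.0, 92.9]
force: [0.9, 0.7, 0.8]
grip_width: 0.0004
```

Emit:
{"name": "send_rows", "arguments": {"plan": [[0,0,0,1.5,0,0,0],[0,0,0,1.5,0,0,0],[0,0,0,0,0,0,0]]}}

```text
time_s: 54.4
tool_pos: [0.4428, 0.2948, 0.023]
tool_rot: [-180.0, 0.0, 92.9]
force: [0.4, 1.1, -0.4]
grip_width: 0.0003
```

Emit:
{"name": "send_rows", "arguments": {"plan": [[0,0,0,1,0,0,0],[0,0,0,1,0,0,0],[0,0,0,0,0,0,0]]}}

```text
time_s: 54.7
tool_pos: [0.4429, 0.295, 0.0213]
tool_rot: [180.0, 0.0, 92.9]
force: [-0.6, -0.3, 1.7]
grip_width: 0.0004
```

Emit:
{"name": "send_rows", "arguments": {"plan": [[0,0,0,1,0,0,0],[0,0,0,1,0,0,0],[0,0,0,0,0,0,0]]}}

```text
time_s: 55.0
tool_pos: [0.4429, 0.295, 0.0193]
tool_rot: [180.0, 0.0, 92.9]
force: [-1.1, -0.3, 2.6]
grip_width: 0.0005
```

Emit:
{"name": "send_rows", "arguments": {"plan": [[0,0,0,1,0,0,0],[0,0,0,1,0,0,0],[0,0,0,0,0,0,0]]}}

```text
time_s: 55.3
tool_pos: [0.4429, 0.295, 0.0172]
tool_rot: [180.0, 0.0, 92.9]
force: [-1.5, -0.4, 5.2]
grip_width: 0.0008
```

Emit:
{"name": "send_rows", "arguments": {"plan": [[0,0,0,0.5,0,0,0],[0,0,0,0.5,0,0,0],[0,0,0,0,0,0,0]]}}

```text
time_s: 55.6
tool_pos: [0.443, 0.295, 0.0165]
tool_rot: [180.0, 0.0, 92.9]
force: [-1.0, -0.9, 7.1]
grip_width: 0.0005
```

Emit:
{"name": "send_rows", "arguments": {"plan": [[0,0,0,0.5,0,0,0],[0,0,0,0.5,0,0,0],[0,0,0,0,0,0,0]]}}

```text
time_s: 55.9
tool_pos: [0.443, 0.2951, 0.0163]
tool_rot: [180.0, 0.1, 92.9]
force: [-3.2, -1.8, 13.7]
grip_width: 0.0002
```

Emit:
{"name": "send_rows", "arguments": {"plan": [[0,0,0,0.5,0,0,0],[0,0,0,0,0,0,0]]}}

```text
time_s: 56.1
tool_pos: [0.443, 0.2951, 0.0162]
tool_rot: [180.0, 0.1, 92.9]
force: [-4.9, -3.7, 17.3]
grip_width: 0.0001
```

The force rises steeply with no further travel, so the key is at its stop. I'll let go, retreat and check.

Emit:
{"name": "send_rows", "arguments": {"plan": [[0,0,0,-3,0,0,0],[0,0,0,-10,0,0,0],[0,0,0,-20,0,0,0],[0,0,0,-40,0,0,0],[0,0,0,-40,0,0,0],[0,0,0,-40,0,0,0],[0,0,0,-40,0,0,0],[0,0,0,-40,0,0,0],[0,0,0,0,0,0,0],[0,0,0,0,0,0,0]]}}

```text
time_s: 57.1
tool_pos: [0.4432, 0.295, 0.2481]
tool_rot: [179.9, 0.0, 92.8]
force: [0.2, -0.3, -0.4]
grip_width: 0.0005
```

Run:
```python
from h import *
delta((.443,.295),.25)
k,im=snap("scene"); a=cv2.resize(im[190:330,160:440],(800,400),interpolation=cv2.INTER_CUBIC)
cv2.imwrite("pics/g1.png",a[:,:,::-1])
# cell cap fit check with the top camera: predicted seated cap-top centres (z=.092) vs seen
k,im=snap("top"); h=cv2.cvtColor(im,cv2.COLOR_RGB2HSV)
for n,y,lo,hi in(("blue",-.114,105,125),("orange",-.038,5,25),("green",.038,48,75)):
    p=proj(k,[*well(y),.092])[0]; m=(h[...,0]>=lo)&(h[...,0]<=hi)&(h[...,1]>110)
    yy,xx=np.nonzero(m); s=(abs(xx-p[0])<14)&(abs(yy-p[1])<14); print(n,p.round(1),xx[s].mean().round(1),yy[s].mean().round(1),s.sum())
```

```text
tcp [0.4432 0.295  0.2481] yaw 92.84 grip 0.0005 F [ 0.2 -0.3 -0.4]
tool dx,dy mm 0.1 -0.2 dz -1.9 
blue [418.3 297.1] 417.3 297.8 228
orange [385.9 299.6] 385.0 300.1 230
green [353.5 302. ] 352.7 302.9 193
```

View pics/g1.png

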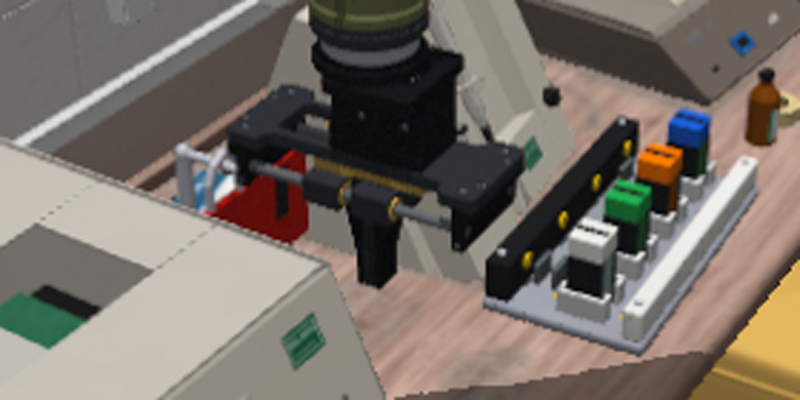

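The blade hangs on the peg at (215,165), the four cells are in their wells, and the robot is clear.

```bash
python3 -c "
from h import *
print(env.sign_off())"
```

```text
the job is handed in; nothing more can be done
None
```

I finished the job in the order asked and handed it in at about 57 s of robot time; the hand-in reports no verdict.

- **Blade:** I lifted it out by the right grip patch and hung it by its bail on the peg. The last scene picture shows it hanging there.
- **Cells:** All four were on the worktop and each now sits in its own well: white, green, orange and blue along the row. The stripes run along the light path. The white cell was knocked about 4 cm during the run, so I measured it again before picking it. Each cell went down past the rim without contact and was released 0–1 mm above the expected seated height. In the top picture the blue, orange and green caps lie within about 1 px of their predicted seated places. I judged the white cell only by eye and by the tool height when I let go.
- **Start key:** I pressed it about 6 mm to a hard stop, where the force rose to 17 N with no further travel, then let go. I took no close-up after letting go, so its return rests on the spring.
- **Left alone:** I did not touch the cups, the brown bottle or the turquoise look-alike.

**Checks that disagreed:** The top and wrist cameras differed by about 6 mm on where the key is. A close wrist view settled it in favour of the wrist reading.

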